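Load skate wheels onto a display rod

TASK

Take the empty display rod off its stand by the handle and thread it through the three skate wheels waiting in the rack; press gently until the wheels are packed tight against the rod's collar and you feel the rack's spring stop pushing back. Then lift all three off together on the rod and lay the loaded rod back in both notches of the stand, facing as it was, and let go. Do not handle the wheels with the gripper, do not ram the rod or the spring stop, and leave the other things on the counter alone.

Things in the scene. Friction and masses are not known exactly. Their poses are not given: they have to be found in the camera images.
- rod: aluminium rod with black plastic handle, 100 g. Origin on its axis at the front face of the collar, where the first wheel seats; x runs along the axis to the tip. Along x in mm: handle 18 x 18 square from -104 to -44, neck 12 in diameter to -4, collar 28 in diameter to 0, shaft 12 in diameter to 114, then a taper to 5 at 126. Starts lying level and empty in the stand, handle sides upright
- rod_grip (a point): middle of the rod's square handle, 74 mm behind the collar face; pinch the handle's two upright sides here from above
- rod_tip (a point): tip of the rod, 126 mm ahead of the collar face
- stand: fixed white display stand, base 170 x 70 x 8 mm with two posts 8 mm thick along x, at x = -24 mm (takes the rod's neck) and x = +105 mm (takes the shaft beyond the wheels). Origin on the counter right under where the rod's origin belongs; x is the way the rod's tip points. The rod, lying in both, has its axis level at y = 0, 80 mm above the counter; its handle sticks out freely at -x
- stand_far (a point): centre of the rod where it lies in the stand's far V notch, 105 mm along the stand's x and 80 mm above the counter. Both notches have 45-degree sides, are 42 mm wide at the mouth, and their top edges are 92 mm above the counter
- rack: fixed white wheel rack, base 220 x 76 x 8 mm, with two 8 mm round rails 36 mm apart along x, on which the wheels stand on edge. Origin on the counter under the open end; rails run from x = 0 to 148 mm; x points inwards, the way the rod is pushed. Wheel axes lie over y = 0, 80 mm above the counter. Open above, so a threaded stack lifts straight out
- rack_stop (a point): on the wheels' axis line at x = 122 mm of the rack, 80 mm high: the middle of the range of the spring stop behind the last wheel. The stop's resting face is up to 12 mm nearer or farther, set anew each time and not measured. It slides along x, giving about 1 mm per 6 N, at most 8 mm. Its grey fork, 26 mm wide and open above, lets the rod's tip pass; housing behind is 44 mm high
- wheel_a: first skate wheel (nearest the rack's open end), off-white, 54 mm in diameter, 30 mm wide, 15 mm bore right through, about 50 g, without bearings. Origin at its centre; x is its axis, pointing into the rack. Loose on the rails, with gaps of 2 to 10 mm between the wheels
- wheel_b: second (middle) skate wheel, same as wheel_a
- wheel_c: third skate wheel, next to the spring stop, same as wheel_a
- cruiser_wheel: bystander: a larger wheel, 68 mm in diameter and 42 mm high, lying flat on the counter; origin at its underside
- bottle: bystander: dark steel drinking bottle, 68 mm in diameter, 190 mm tall; origin at its underside
- tape_roll: bystander: cardboard roll lying flat, 96 mm in diameter, 45 mm high; origin at its underside
- spanner: bystander: 150 mm steel spanner lying flat; origin at its underside
- bearing_jar: bystander: small jar, 52 mm in diameter, 55 mm tall; origin at its underside
- puck: bystander: black rubber puck, 76 mm in diameter, 25 mm high; origin at its underside

How it is judged:
By the outcome, as a careful person would: the job done as asked, in the order asked, and still so for the second after the job is handed in, with the robot touching nothing.
It also fails if it takes over 64 s, if anything falls off the work surface, if the arm or the gripper's body presses on something with over 40 N, if the wrist force passes 120 N, or if a joint passes its speed limit or range.

ROBOT

A 6-joint arm with a two-finger parallel gripper is mounted at the origin on the work surface. World frame = base frame: x ahead of the robot, y to its left, z up, the work surface at z = 0. Lengths are in mm, angles in rad, forces in N, time in s.
With the tool pointing down it reaches from about 275 to 1000 mm from the base axis. Payload 8.4 kg.
Tool frame: the origin (TCP) lies midway between the tips of the shut fingers; the grasp point (between the pads) lies 19 mm behind it; y points along the fingers, z is the direction in which the jaws open and shut, and the axes are right-handed (so a half turn about y gives the same grasp; the last joint's range is limited). The gripper opens to 85 mm and grips with 20 to 120 N. Pads are 22 mm wide; open, the fingers measure 114 mm over their backs; the gripper's body (76 mm by 85 mm) begins 54 mm behind the grasp point. The pads swing forward as they close: fully open they stand 13 mm farther back than shut.
Start: joints at [1.203, 0.353, 1.633, -0, 1.155, -0.002], TCP at [223.559, 583.652, 231.281] pointing down, gripper open.
Joint ranges: [-2.63, 2.63], [-0.92, 2.1], [0.06, 2.66], [-1.3, 4.44], [0, 2.69], [-3.02, 3.02]. Speed limits (rad/s): [2.22, 2.22, 2.79, 3.14, 3.14, 3.14].

INTERFACE

Orientations are given as [roll, pitch, yaw] about the fixed x, y, z axes, in that order (R = Rz(yaw) Ry(pitch) Rx(roll)).
In Python, from rig import r, imaging gives the robot as it stands. The module is installed in compiled form; this text tells all that it offers.
- The arm moves only by the tool send_rows, never from a script. Its argument "series" is a list of rows, each a list of 6 numbers: the shift along the tool's x, y, z in m, then the turn, a rotation vector about the tool's x, y, z in degrees. In form: [[dx, dy, dz, ax, ay, az], ...]. A call has 1 to 8 rows; each row shifts and turns the commanded pose from where the row before left it, along the tool's axes as they then stand; what a row does not reach is not made up. A row lasts 1/10 s, in which the tool goes at most 50 mm and 8.59 degrees, less where a joint would pass 70% of its speed; a pose out of reach is approached as far as the arm can. A call is refused whole if a number of a shift passes 0.05 or a number of a turn 8.59, either way. A call with a gripper value outside its range is refused whole. "gripper" is the opening, from 0 (shut) to 1 (fully open), set as the call begins (left out, the last holds). The fingers move at their own pace and stop on an object; "squeeze" is the grip in N (left out, the last holds). Time passes only in rows, so rows that do not move let the fingers close. It gives the time, the measured TCP pose, the force and the opening at its end, in the units of the state.
- r.sense(): the state, without advancing time (a new reading comes with each control period).
- imaging.grab_frame(name): name is "side" or "top" or "wrist"; returns a dict with "frame" (420x560x3 uint8, red, green, blue), "depth" (420x560 float32, mm along the optical axis (not along the pixel's ray), 0 where there is no reading), "intrinsics" (3x3 intrinsics, pixels), "distortion" ([k1, k2, p1, p2, k3] as OpenCV has them; the pictures are not rectified), "origin" and "rotation" of the camera in the world. Camera axes: x right, y down, z forward; pixel columns grow to the right and rows downward; lengths in mm; the calibration is good to about 2 mm. A picture is of the moment at which its call begins.
- r.sign_off(): hands the job in, once; it reports no verdict.
The state is a dict: "clock": time; "qpos": joint angles; "qvel": joint speeds; "joint_efforts": joint torques, N m; "eef_pos": TCP position; "tcp_rot": TCP orientation; "contact_force": force on the tool from outside, world axes, zero at the start; "wrist_torque": the same for the moment, N m; "opening": opening from 0.0 (shut) to 1.0 (fully open).
Only numpy, scipy, OpenCV 4.12 (cv2) and the standard library are available. Lean on these libraries where they do the work, as an engineer would, in place of code of your own. Each camera call takes 0.05 s, during which the arm holds its last target.

## Working session

There is one attempt and no reset: what is moved stays moved. The work goes in short steps, Python scripts to look and compute and a tool call to move; the robot and the scene stay as the last step left them, time stands still between calls to the robot, and variables do not carry over. Pictures are saved under pics/ and viewed, and the job is handed in when it is done.

Besides the shell and the picture viewer there is one more tool, called after "Request:" as name([rows], argument=value, ...), one row to a line, values as JSON. send_rows: Moves the arm, as the interface text tells. Its arguments: {"type":"object","properties":{"series":{"type":"array","items":{"type":"array","items":{"type":"number"}}},"gripper":{"type":"number"},"squeeze":{"type":"number"}},"required":["series"]}

```bash
mkdir -p pics; cat > h.py <<'E'
import numpy as np, cv2
from rig import r, imaging
def save(name,fn):
    d=imaging.grab_frame(name); cv2.imwrite('pics/'+fn+'.png',d['frame'][:,:,::-1]); 
    np.savez('pics/'+fn+'.npz',**d); return d
def ray(d,uv):
    p=cv2.undistortPoints(np.array(uv,float).reshape(-1,1,2),d['intrinsics'],np.array(d['distortion'],float)).reshape(-1,2)
    v=np.c_[p,np.ones(len(p))]@np.array(d['rotation']).T
    return np.array(d['origin']),v
def onplane(d,uv,z):
    o,v=ray(d,uv); t=(z-o[2])/v[:,2]; return o+v*t[:,None]
def load(fn): 
    return dict(np.load('pics/'+fn+'.npz'))
def cloud(d):
    H,W=d['depth'].shape; uu,vv=np.meshgrid(np.arange(W),np.arange(H))
    o,v=ray(d,np.c_[uu.ravel(),vv.ravel()]); return (o+v*d['depth'].reshape(-1,1)).reshape(H,W,3)
E
python3 - <<'E'
from h import *
print(r.sense())
for n in('side','top','wrist'):
    d=save(n,n+'0'); print(n,d['origin'],d['rotation'],d['intrinsics'],d['distortion'])
E
```

```text
{'clock': 0.0, 'qpos': array([ 1.20260341e+00,  3.53649949e-01,  1.63416465e+00, -3.25226068e-05,
        1.15519315e+00, -2.40263656e-03]), 'qvel': array([-0.00071465,  0.00013648,  0.00058387,  0.00083228,  0.0020239 ,
        0.00132769]), 'joint_efforts': array([-4.46702703e-03, -6.05250192e+01, -3.42065012e+01, -2.64511609e-04,
        9.39606805e-03,  8.49110990e-06]), 'eef_pos': array([223.3885335 , 583.18743084, 230.54749865]), 'tcp_rot': array([-1.57221149e+00, -2.63353970e-05, -3.65777107e-01]), 'contact_force': array([-0.11665347,  0.04639044,  1.06845804]), 'wrist_torque': array([-0.0332123 ,  0.01171279,  0.02096507]), 'opening': 1.0001769270737484}
side [ -63.47459969 -620.32794212  616.16037915] [-2.13682342 -0.01752277 -0.77751565] [[421.0087553    0.         281.96278625]
 [  0.         421.0087553  208.87450659]
 [  0.           0.           1.        ]] [0.01897769 0.         0.         0.         0.        ]
top [492.63221793 -19.53043319 911.50427674] [-3.02873799 -0.00528265 -1.57080366] [[395.75455518   0.         275.42188898]
 [  0.         395.75455518 208.37460914]
 [  0.           0.           1.        ]] [0.00739825 0.         0.         0.         0.        ]
wrist [158.60463947 607.39470018 372.43128622] [2.86704248e+00 2.34153523e-03 1.20482186e+00] [[307.77569197   0.         277.78649951]
 [  0.         307.77569197 208.50907099]
 [  0.           0.           1.        ]] [-0.01762557  0.          0.          0.          0.        ]
```

```bash
python3 - <<'E'
s=open('h.py').read()
s=s.replace("def save","from scipy.spatial.transform import Rotation as Ro\ndef save").replace("np.array(d['rotation']).T","Ro.from_euler('xyz',d['rotation']).as_matrix().T")
open('h.py','w').write(s)
E
```

```text
(no output)
```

View pics/top0.png

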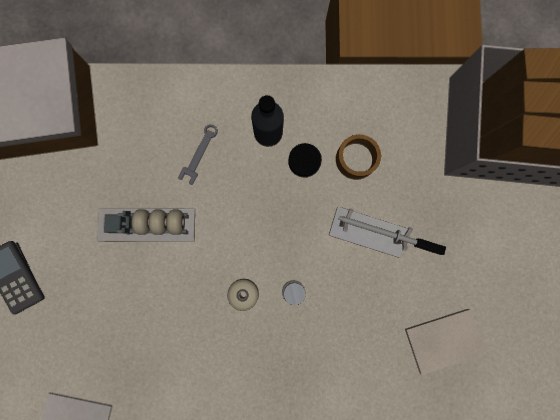

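View pics/side0.png

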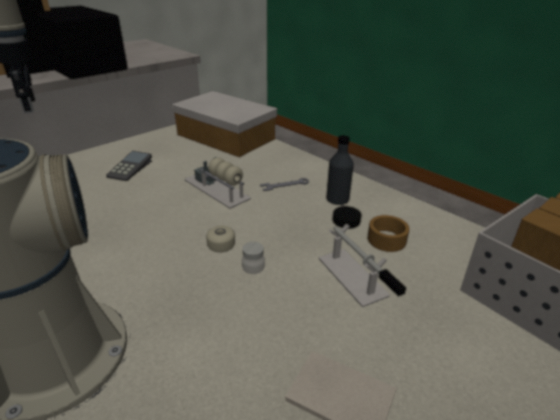

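View pics/wrist0.png

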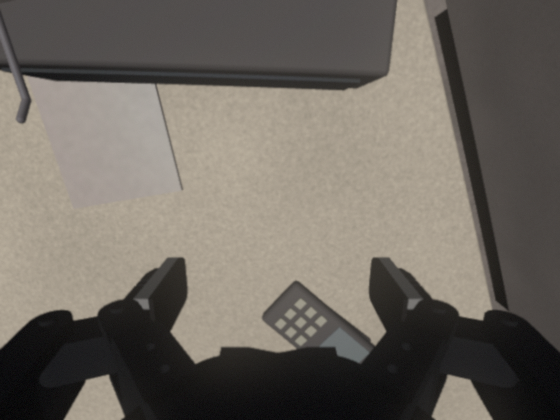

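```bash
python3 - <<'E'
from h import *
d=load('top0'); f=d['frame'][:,:,::-1]
a=cv2.resize(f[195:255,85:205],None,fx=6,fy=6,interpolation=cv2.INTER_CUBIC)
b=cv2.resize(f[195:265,320:455],None,fx=5,fy=5,interpolation=cv2.INTER_CUBIC)
cv2.imwrite('pics/za.png',cv2.convertScaleAbs(a,alpha=1.6)); cv2.imwrite('pics/zb.png',cv2.convertScaleAbs(b,alpha=1.6))
d=load('side0'); f=d['frame'][:,:,::-1]
a=cv2.resize(f[140:210,180:260],None,fx=8,fy=8,interpolation=cv2.INTER_CUBIC)
cv2.imwrite('pics/zc.png',cv2.convertScaleAbs(a,alpha=1.8))
C=cloud(load('top0'))
# rod region heights
P=C[195:265,320:455].reshape(-1,3); 
P=P[np.isfinite(P).all(1)]
q=P[P[:,2]>60]; print(len(q), np.percentile(q[:,2],[5,50,95,100]))
bk=load('top0')['frame'][195:265,320:455].reshape(-1,3)
for nm,m in(('handle',(bk.max(1)<45)&(C[195:265,320:455].reshape(-1,3)[:,2]>70)),):
    h=C[195:265,320:455].reshape(-1,3)[m]; print(nm,len(h),h.mean(0),np.median(h,0))
E
```

```text
985 [ 79.65309179  86.47318915  93.5992188  911.50427674]
handle 281 [ 507.53619579 -341.07566116   91.16755451] [ 507.60059683 -343.29519686   88.69077542]
```

View pics/za.png

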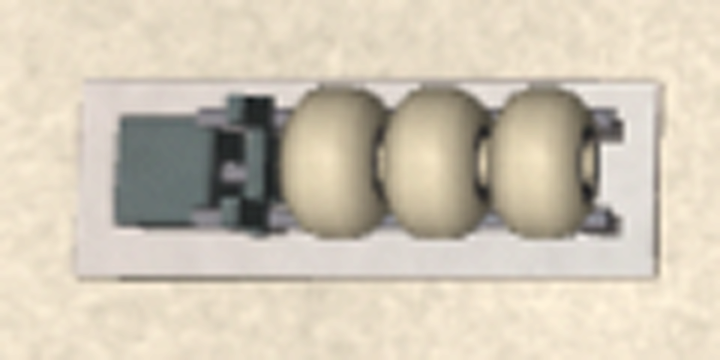

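View pics/zb.png

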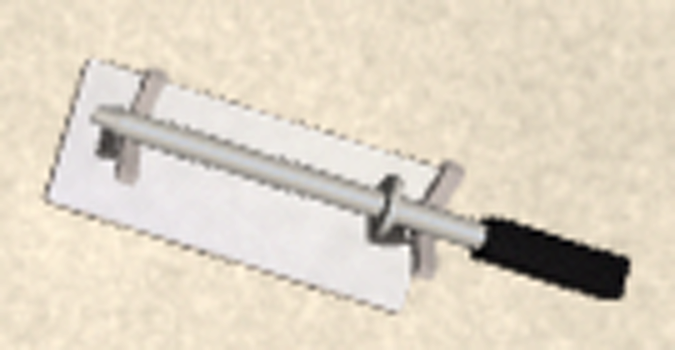

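View pics/zc.png

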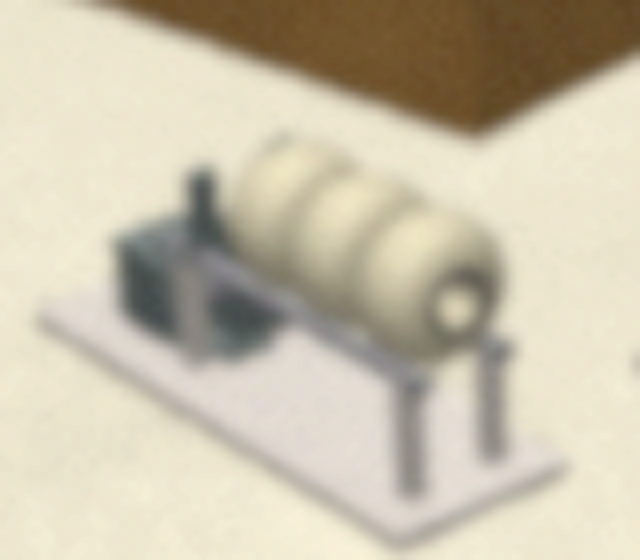

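```bash
python3 - <<'E'
from h import *
d=load('top0'); f=d['frame'].astype(int); hsv=cv2.cvtColor(d['frame'],cv2.COLOR_RGB2HSV)
def rect(mask,z,box):
    m=np.zeros(mask.shape,np.uint8); x0,y0,x1,y1=box; m[y0:y1,x0:x1]=mask[y0:y1,x0:x1]
    c=max(cv2.findContours(m,0,1)[0],key=cv2.contourArea)[:,0]
    P=onplane(d,c,z)[:,:2].astype(np.float32)
    h=cv2.convexHull(P); return cv2.minAreaRect(h)
print(hsv[238,110],hsv[190,110],hsv[236,345],hsv[250,345])
for nm,box in(('rack',(90,200,205,250)),('stand',(320,200,415,262))):
    mask=((hsv[:,:,1]<22)&(hsv[:,:,2]>110)).astype(np.uint8)
    print(nm,mask[box[1]:box[3],box[0]:box[2]].sum(),rect(mask,8,box))
# handle
m=(f.max(2)<40).astype(np.uint8); print('handle',rect(m,85,(400,230,450,262)))
# wheels
C=cloud(d)
m=((C[:,:,2]>85)&(C[:,:,2]<130)); 
vv,uu=np.nonzero(m[195:255,85:205]); P=C[195:255,85:205][vv,uu]
print('wheels',P.min(0),P.max(0),np.median(P,0))
# rod shaft: centreline by columns
rows=[]
for u in list(range(352,390,2)):
    col=f[205:255,u].sum(1).astype(float); h=C[205:255,u,2]
    s=np.nonzero((h>70)&(h<95))[0]
    if len(s): rows.append((u,205+s.mean()))
Q=onplane(d,rows,83)
vx,vy,x0,y0=cv2.fitLine(Q[:,:2].astype(np.float32),cv2.DIST_HUBER,0,.01,.01).ravel()
print('shaft',np.degrees(np.arctan2(vy,vx)),x0,y0)
E
```

```text
[ 17  17 137] [ 20  38 142] [150   5 145] [ 19  37 153]
rack 1160 ((559.0980834960938, 271.70697021484375), (217.2364959716797, 73.06301879882812), 89.98064422607422)
stand 1919 ((538.6749267578125, -246.93698120117188), (189.69822692871094, 68.35317993164062), 72.23446655273438)
handle ((507.26611328125, -345.4100036621094), (63.078975677490234, 18.865522384643555), 72.32367706298828)
wheels [532.2739715  170.28401348  85.02610407] [584.79640313 293.77044279 110.5834293 ] [556.83471482 221.03204244 100.22424226]
shaft 72.029564 545.8236 -224.01416
```

```bash
cat > plan.py <<'E'
import numpy as np, sys
from scipy.spatial.transform import Rotation as Ro
from h import r
def plan(tgt,yaw_deg,n,p0=None,e0=None):
    s=r.sense(); p=np.array(s['eef_pos'] if p0 is None else p0,float); R=Ro.from_euler('xyz',s['tcp_rot'] if e0 is None else e0)
    T=Ro.from_euler('xyz',[-np.pi/2,0,np.radians(yaw_deg)]); tot=(R.inv()*T).as_rotvec(degrees=True)
    step=np.round(tot/n,2); out=[]
    for i in range(n):
        d=R.inv().apply((np.array(tgt)-p)/(n-i))/1000; d=np.round(d,4)
        out.append([*map(float,d),*map(float,step)]); p=p+R.apply(d)*1000; R=R*Ro.from_rotvec(step,degrees=True)
    for k in range(0,n,8): print(out[k:k+8])
    print('end',p,R.as_euler('xyz',degrees=True))
E
python3 - <<'E'
from plan import *
plan([507,-344.5,165],-107.8,24,[223.559,583.652,231.281],[-np.pi/2,0,-.3658])
E
```

```text
[[0.0249, 0.0028, -0.0319, -0.0, 3.62, -0.0], [0.0268, 0.0028, -0.0303, -0.0, 3.62, -0.0], [0.0287, 0.0028, -0.0285, -0.0, 3.62, -0.0], [0.0304, 0.0028, -0.0266, -0.0, 3.62, -0.0], [0.032, 0.0028, -0.0247, -0.0, 3.62, -0.0], [0.0335, 0.0028, -0.0226, -0.0, 3.62, -0.0], [0.0349, 0.0027, -0.0204, -0.0, 3.62, -0.0], [0.0361, 0.0028, -0.0182, -0.0, 3.62, -0.0]]
[[0.0372, 0.0027, -0.0159, -0.0, 3.62, -0.0], [0.0381, 0.0028, -0.0135, -0.0, 3.62, -0.0], [0.0389, 0.0027, -0.011, -0.0, 3.62, -0.0], [0.0395, 0.0028, -0.0086, -0.0, 3.62, -0.0], [0.04, 0.0027, -0.0061, -0.0, 3.62, -0.0], [0.0403, 0.0028, -0.0035, -0.0, 3.62, -0.0], [0.0404, 0.0027, -0.001, -0.0, 3.62, -0.0], [0.0404, 0.0028, 0.0016, -0.0, 3.62, -0.0]]
[[0.0402, 0.0027, 0.0041, -0.0, 3.62, -0.0], [0.0399, 0.0028, 0.0067, -0.0, 3.62, -0.0], [0.0394, 0.0027, 0.0092, -0.0, 3.62, -0.0], [0.0387, 0.0028, 0.0117, -0.0, 3.62, -0.0], [0.0379, 0.0027, 0.0141, -0.0, 3.62, -0.0], [0.037, 0.0028, 0.0164, -0.0, 3.62, -0.0], [0.0358, 0.0027, 0.0187, -0.0, 3.62, -0.0], [0.0346, 0.0028, 0.021, -0.0, 3.62, -0.0]]
end [ 507.00890033 -344.49436806  164.981     ] [-9.00000000e+01  1.27222187e-14 -1.07838796e+02]
```

Request:
send_rows([
  [0.025,0.003,-0.032,0,3.62,0],
  [0.027,0.003,-0.03,0,3.62,0],
  [0.029,0.003,-0.0285,0,3.62,0],
  [0.03,0.003,-0.0265,0,3.62,0],
  [0.032,0.003,-0.0245,0,3.62,0],
  [0.0335,0.003,-0.0225,0,3.62,0],
  [0.035,0.003,-0.0205,0,3.62,0],
  [0.036,0.003,-0.018,0,3.62,0],
])

```text
clock: 0.95
eef_pos: [318.6, 273.2, 207.1]
tcp_rot: [-1.571, -0.0, -0.873]
contact_force: [1.2, -0.2, -0.2]
opening: 1.005
```

Request:
send_rows([
  [0.037,0.003,-0.016,0,3.62,0],
  [0.038,0.003,-0.0135,0,3.62,0],
  [0.039,0.003,-0.011,0,3.62,0],
  [0.0395,0.003,-0.0085,0,3.62,0],
  [0.04,0.003,-0.006,0,3.62,0],
  [0.0405,0.003,-0.0035,0,3.62,0],
  [0.0405,0.003,-0.001,0,3.62,0],
  [0.0405,0.003,0.0015,0,3.62,0],
])

```text
clock: 1.75
eef_pos: [413.1, -36.6, 183.3]
tcp_rot: [-1.57, -0.0, -1.38]
contact_force: [1.0, -0.1, -0.6]
opening: 1.0
```

Request:
send_rows([
  [0.04,0.002,0.004,0,3.62,0],
  [0.04,0.002,0.0065,0,3.62,0],
  [0.0395,0.002,0.009,0,3.62,0],
  [0.0385,0.002,0.0115,0,3.62,0],
  [0.038,0.002,0.014,0,3.62,0],
  [0.037,0.002,0.0165,0,3.62,0],
  [0.036,0.002,0.0185,0,3.62,0],
  [0.0345,0.002,0.021,0,3.62,0],
])

```text
clock: 2.55
eef_pos: [506.7, -345.9, 166.9]
tcp_rot: [-1.571, 0.0, -1.885]
contact_force: [0.4, 0.5, -0.4]
opening: 0.996
```

Request:
send_rows([
  [0,0,0,0,0,0],
  [0,0,0,0,0,0],
])

```text
clock: 2.75
eef_pos: [506.2, -344.5, 166.5]
tcp_rot: [-1.572, 0.001, -1.883]
contact_force: [-0.3, 1.2, -1.1]
opening: 0.998
```

```bash
python3 - <<'E'
from h import *
s=r.sense();print(s['clock'],s['eef_pos'],np.degrees(s['tcp_rot']),s['contact_force'],s['qpos'])
save('wrist','w1')
E
```

```text
2.75 [ 506.18775089 -344.49562676  166.5425227 ] [-9.00760153e+01  3.26412961e-02 -1.07887450e+02] [-0.28681009  1.20478566 -1.0663129 ] [-6.00110244e-01  4.00791028e-01  1.71898337e+00  1.98547713e-04
  1.02325214e+00 -2.88019207e-01]
```

View pics/w1.png

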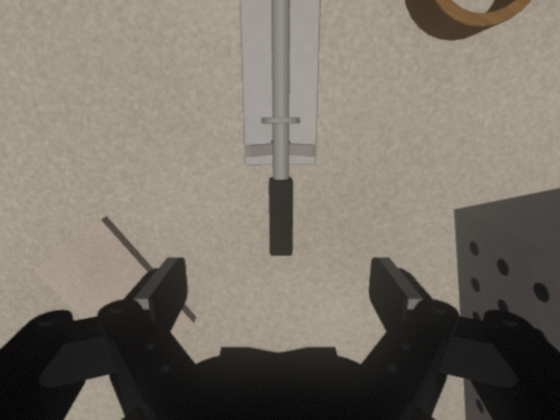

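```bash
python3 - <<'E'
from h import *
d=load('w1'); f=d['frame'].astype(int)
m=np.zeros((420,560),np.uint8); m[165:265,255:310]=f[165:265,255:310].max(2)<55
c=max(cv2.findContours(m,0,1)[0],key=cv2.contourArea)[:,0]
for z in(85,89):
  P=onplane(d,c,z)[:,:2].astype(np.float32); print(cv2.minAreaRect(P))
  print(P[np.argsort(P[:,1])[:6]])
L=[];
for v in range(30,112,4):
    row=f[v,255:310].sum(1); g=np.abs(np.diff(row)); 
    e=np.nonzero(g>15)[0]; L.append((v,list(e+255)))
print(L[::4])
d=load('w1'); print(np.median(cloud(d)[200:240,276:288].reshape(-1,3),0), np.median(cloud(d)[60:100,278:283].reshape(-1,3),0))
# collar
m=f[105:135,255:310].sum(2); print(m[:,9],m[:,40])
P=onplane(d,[(281,5),(281,100),(281,120)],80);print(P)
E
```

```text
((509.5488586425781, -343.71490478515625), (28.405662536621094, 11.316802024841309), 72.71998596191406)
[[ 510.9606  -358.22562]
 [ 506.3256  -357.58636]
 [ 508.76614 -357.5176 ]
 [ 505.5934  -357.35016]
 [ 510.4713  -357.21326]
 [ 510.4713  -357.21326]]
((509.8547668457031, -342.5724182128906), (27.897035598754883, 11.114147186279297), 72.72010040283203)
[[ 511.24133 -356.82333]
 [ 506.6893  -356.19553]
 [ 509.08615 -356.128  ]
 [ 505.9702  -355.96356]
 [ 510.7608  -355.8291 ]
 [ 510.7608  -355.8291 ]]
[(30, [np.int64(270), np.int64(271), np.int64(273), np.int64(274), np.int64(282), np.int64(283), np.int64(286), np.int64(287), np.int64(288), np.int64(289), np.int64(290)]), (46, [np.int64(269), np.int64(270), np.int64(271), np.int64(273), np.int64(274), np.int64(282), np.int64(285), np.int64(286), np.int64(287), np.int64(288), np.int64(289), np.int64(290)]), (62, [np.int64(270), np.int64(271), np.int64(273), np.int64(274), np.int64(282), np.int64(286), np.int64(288), np.int64(289), np.int64(290)]), (78, [np.int64(270), np.int64(271), np.int64(272), np.int64(273), np.int64(274), np.in
[... 173 characters left out ...]
t64(282), np.int64(283), np.int64(285), np.int64(286), np.int64(288), np.int64(289), np.int64(290)]), (110, [np.int64(270), np.int64(271), np.int64(272), np.int64(274), np.int64(282), np.int64(286), np.int64(288), np.int64(289)])]
[ 507.34797174 -347.87800554   87.99606131] [ 536.32631027 -254.08278296   84.82139366]
[470 473 475 476 475 477 477 478 476 477 476 454 393 335 322 323 327 338
 369 433 461 462 467 465 459 463 466 465 469 468] [474 468 468 470 475 473 471 470 469 470 470 451 385 353 345 340 339 346
 395 451 468 470 466 463 466 467 465 466 471 472]
[[ 551.12769807 -210.13011671   80.        ]
 [ 533.11359846 -266.41622519   80.        ]
 [ 528.98442292 -279.32142122   80.        ]]
```

```bash
python3 - <<'E'
from h import *
C=cloud(load('w1'))
for uv in((460,215),(458,205),(470,300),(500,215)): print(uv,C[uv[1],uv[0]])
C=cloud(load('top0'))
for uv in((450,178),(446,172),(482,60),(482,175)): print(uv,C[uv[1],uv[0]])
print(onplane(load('w1'),[(281.5,178),(281.5,256)],89))
E
```

```text
(460, 215) [ 674.79230341 -423.13438945   10.60327785]
(458, 205) [ 680.30550227 -417.17745446   -1.15607368]
(470, 300) [ 665.05015564 -515.5868281    22.20604242]
(500, 215) [ 697.30072306 -421.8415848    37.36068369]
(450, 178) [ 667.45098959 -432.28383244    1.42453053]
(446, 172) [ 678.71792509 -417.24476345   15.79722139]
(482, 60) [ 881.95707908 -442.16704953  148.33490881]
(482, 175) [ 666.17661729 -484.80423475   43.58393843]
[[ 516.97298201 -317.78464788   89.        ]
 [ 498.39693603 -375.95628831   89.        ]]
```

Request:
send_rows([
  [0.002,0.02,0.0017,0,0,0],
  [0,0.025,0,0,0,0],
  [0,0.025,0,0,0,0],
  [0,0.016,0,0,0,0],
  [0,0.011,0,0,0,0],
  [0,0.0095,0,0,0,0],
  [0,0,0,0,0,0],
  [0,0,0,0,0,0],
], gripper=0.6)

```text
clock: 3.6
eef_pos: [508.0, -346.8, 61.3]
tcp_rot: [-1.57, -0.0, -1.882]
contact_force: [-0.3, -0.6, -0.4]
opening: 0.601
```

```bash
python3 - <<'E'
from h import *
s=r.sense();print(s['clock'],s['eef_pos'],np.degrees(s['tcp_rot']),s['contact_force'],s['opening'])
save('wrist','w2')
E
```

```text
3.6 [ 508.01665823 -346.77664302   61.28827116] [-8.99671129e+01 -1.04140265e-02 -1.07831232e+02] [-0.25986226 -0.61068751 -0.40242548] 0.6010310293109538
```

View pics/w2.png

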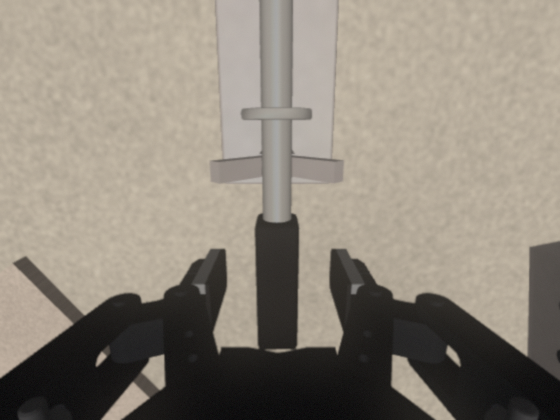

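Request:
send_rows([
  [0,0,0,0,0,0],
  [0,0,0,0,0,0],
  [0,0,0,0,0,0],
  [0,0,0,0,0,0],
  [0,0,0,0,0,0],
  [0,0,0,0,0,0],
  [0,0,0,0,0,0],
  [0,0,0,0,0,0],
], gripper=0, squeeze=100)

```text
clock: 4.45
eef_pos: [507.7, -346.8, 61.2]
tcp_rot: [-1.571, -0.0, -1.882]
contact_force: [-2.2, 0.6, 6.0]
opening: 0.195
```

```bash
python3 - <<'E'
from h import *
s=r.sense();print(s['clock'],s['eef_pos'],np.degrees(s['tcp_rot']),s['contact_force'],s['wrist_torque'],s['opening'])
save('wrist','w3')
E
```

```text
4.45 [ 507.74665859 -346.79347724   61.15057421] [-8.99864024e+01 -7.81379616e-03 -1.07839040e+02] [-2.20608526  0.64819068  6.0338919 ] [0.24214606 0.23296663 0.08142289] 0.19481178178136196
```

View pics/w3.png

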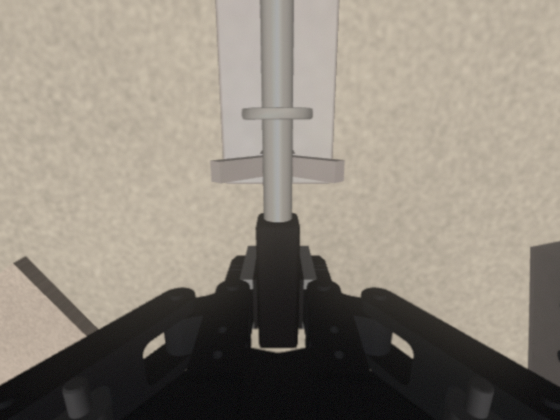

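```bash
python3 - <<'E'
from h import *
d=load('top0');C=cloud(d)
for nm,b in(('bottle',(248,92,290,150)),('puck',(285,140,325,180)),('tape',(335,132,385,180))):
    P=C[b[1]:b[3],b[0]:b[2]].reshape(-1,3); P=P[(P[:,2]>12)&(P[:,2]<300)]
    print(nm,np.percentile(P,[1,50,99],axis=0).round(0).tolist())
ds=load('side0'); f=ds['frame'].astype(int); Cs=cloud(ds)
P=Cs[135:205,325:357][f[135:205,325:357].max(2)<60]; print(np.percentile(P,[2,50,98],axis=0).round())
C[~np.isfinite(C)]=0
for vv in range(212,234,3):
    u=np.arange(125,195); z=C[vv,125:195,2]; y=C[vv,125:195,1]
    print(vv,C[vv,160,0].round(1),' '.join(f'{a:.0f}/{b:.0f}' for a,b in zip(y[::3],z[::3])))
E
```

```text
bottle [[742.0, -39.0, 16.0], [760.0, -7.0, 128.0], [795.0, 25.0, 192.0]]
puck [[670.0, -126.0, 15.0], [706.0, -92.0, 25.0], [742.0, -55.0, 29.0]]
tape [[664.0, -258.0, 13.0], [712.0, -213.0, 44.0], [757.0, -165.0, 49.0]]
[[ 741.  -41. -732.]
 [ 762.  -17.   77.]
 [2416. 1320.  190.]]
212 577.4 289/91 288/77 306/9 299/10 261/99 255/98 249/98 245/91 265/9 231/98 224/99 218/99 213/96 210/84 224/7 194/97 187/98 181/98 176/94 173/78 182/11 176/6 169/8 162/9
215 570.3 289/91 288/77 287/60 267/100 259/106 254/102 248/102 244/95 243/77 228/106 224/100 217/103 211/100 207/92 201/94 192/102 186/104 179/105 174/101 172/85 172/58 175/13 169/10 162/6
218 564.1 316/16 291/66 288/56 265/104 258/106 251/108 246/105 242/99 235/101 228/106 221/108 215/106 211/100 207/93 198/104 192/103 185/105 179/105 174/99 171/89 180/18 175/12 169/8 162/10
221 558.1 316/15 289/70 289/54 264/107 258/106 252/106 247/103 242/97 235/103 227/106 221/108 215/107 210/103 207/93 198/103 191/107 185/106 179/106 174/100 174/73 182/9 175/9 168/10 163/5
224 552.1 309/35 289/71 288/54 264/104 259/103 251/108 246/103 243/95 234/103 228/103 221/106 216/103 210/102 207/91 198/101 190/108 185/106 178/109 174/100 174/73 182/10 175/8 168/11 162/6
227 545.9 316/15 288/71 289/53 265/101 258/104 253/101 248/99 243/95 236/97 228/104 223/101 216/104 211/98 208/86 198/100 191/103 186/101 179/103 174/97 170/89 182/9 175/7 168/11 162/6
230 540.1 288/90 290/67 286/59 267/94 259/100 254/96 248/98 244/91 242/78 229/99 223/99 217/100 212/96 208/87 209/61 192/99 186/98 180/97 175/94 172/80 170/59 175/7 168/8 162/4
233 534.4 304/46 289/69 301/17 297/10 262/91 256/92 251/88 247/81 264/7 233/87 224/95 219/90 214/88 229/10 221/13 195/87 187/94 182/92 177/86 179/50 175/39 175/6 168/8 162/4
```

Request:
send_rows([
  [0,-0.005,0,0,0,0],
  [0,-0.01,0,0,0,0],
  [0,-0.015,0,0,0,0],
  [0,-0.02,0,0,0,0],
  [0,-0.02,0,0,0,0],
  [0,-0.01,0,0,0,0],
  [0,0,0,0,0,0],
])

```text
clock: 5.2
eef_pos: [508.7, -347.3, 143.0]
tcp_rot: [-1.567, -0.001, -1.882]
contact_force: [-0.4, -0.2, -0.8]
opening: 0.192
```

```bash
python3 - <<'E'
from plan import *
s=r.sense();print(s['clock'],s['eef_pos'],np.degrees(s['tcp_rot']),s['contact_force'],s['wrist_torque'],s['opening'])
plan([559,-70,140],-90,12)
from h import save
save('side','s1')
E
```

```text
5.2 [ 508.73851659 -347.33712409  143.0403239 ] [-8.97976658e+01 -5.98176748e-02 -1.07836994e+02] [-0.40415856 -0.2032414  -0.81997344] [-0.06729635  0.04587527  0.04522466] 0.1924444923187237
[[-0.0233, 0.0002, -0.0031, -0.02, -1.49, 0.01], [-0.0234, 0.0002, -0.0025, -0.02, -1.49, 0.01], [-0.0234, 0.0002, -0.0019, -0.02, -1.49, 0.01], [-0.0234, 0.0002, -0.0013, -0.02, -1.49, 0.01], [-0.0235, 0.0002, -0.0006, -0.02, -1.49, 0.01], [-0.0235, 0.0003, -0.0, -0.02, -1.49, 0.01], [-0.0235, 0.0003, 0.0006, -0.02, -1.49, 0.01], [-0.0234, 0.0003, 0.0012, -0.02, -1.49, 0.01]]
[[-0.0234, 0.0002, 0.0018, -0.02, -1.49, 0.01], [-0.0234, 0.0003, 0.0024, -0.02, -1.49, 0.01], [-0.0233, 0.0003, 0.0029, -0.02, -1.49, 0.01], [-0.0232, 0.0002, 0.0036, -0.02, -1.49, 0.01]]
end [559.020032   -70.01329505 140.00487908] [-9.00433549e+01  3.61563647e-02 -8.99568595e+01]
```

View pics/s1.png

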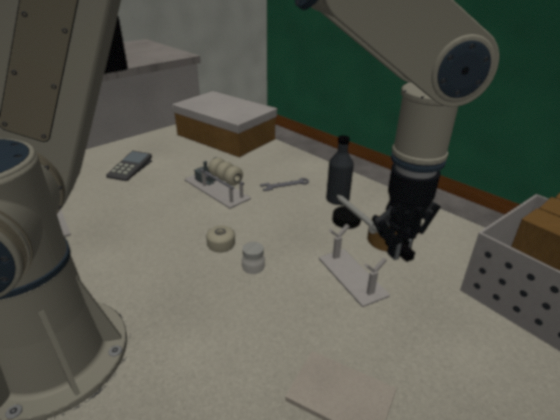

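Request:
send_rows([
  [-0.023,0,-0.003,0,-1.49,0],
  [-0.0235,0,-0.0025,0,-1.49,0],
  [-0.0235,0,-0.002,0,-1.49,0],
  [-0.0235,0,-0.0015,0,-1.49,0],
  [-0.0235,0,-0.0005,0,-1.49,0],
  [-0.0235,0,0,0,-1.49,0],
  [-0.0235,0,0.0005,0,-1.49,0],
  [-0.0235,0,0.001,0,-1.49,0],
])

```text
clock: 6.05
eef_pos: [540.3, -160.4, 139.7]
tcp_rot: [-1.573, 0.0, -1.673]
contact_force: [0.3, -0.1, -1.6]
opening: 0.19
```

Request:
send_rows([
  [-0.0235,0,0.002,0,-1.49,0],
  [-0.0235,0,0.0025,0,-1.49,0],
  [-0.0235,0,0.003,0,-1.49,0],
  [-0.023,0,0.0035,0,-1.49,0],
  [0,0,0,0,0,0],
  [0,0,0,0,0,0],
  [0,0,0,0,0,0],
])

```text
clock: 6.75
eef_pos: [557.4, -69.6, 140.3]
tcp_rot: [-1.572, -0.0, -1.571]
contact_force: [1.0, 0.3, -1.8]
opening: 0.191
```

```bash
python3 - <<'E'
from plan import *
s=r.sense();print(s['clock'],s['eef_pos'],np.degrees(s['tcp_rot']),s['contact_force'],s['wrist_torque'],s['opening'])
from h import *
save('wrist','w4');save('top','t4')
f=load('t4')['frame'][:,:,::-1]
cv2.imwrite('pics/t4z.png',cv2.convertScaleAbs(cv2.resize(f[180:265,90:310],None,fx=3.5,fy=3.5,interpolation=cv2.INTER_CUBIC),alpha=1.6))
E
```

```text
6.75 [557.44507673 -69.56556433 140.2573494 ] [-9.00557095e+01 -8.70791508e-03 -8.99875205e+01] [ 0.98402768  0.30084924 -1.79044169] [-0.05435267  0.01570916 -0.01026039] 0.19126204357619467
```

View pics/w4.png

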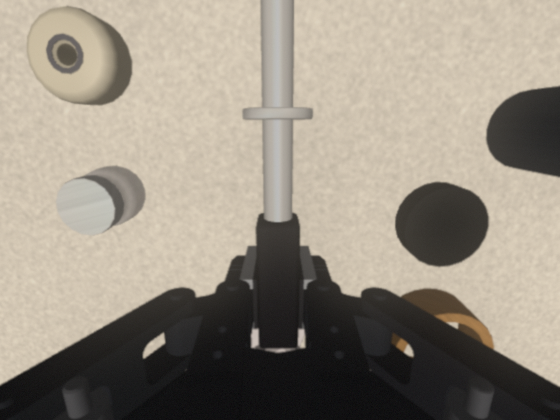

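View pics/t4z.png

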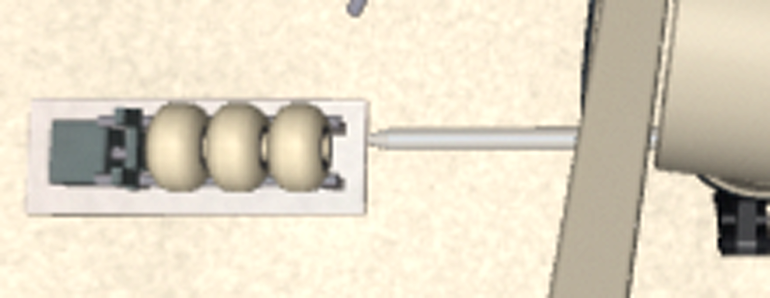

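Request:
send_rows([
  [0,0.015,0.0005,0,0,0],
  [0,0.02,0.0005,0,0,0],
  [0,0.02,0.0005,0,0,0],
  [0,0.014,0,0,0,0],
  [0,0.01,0,0,0,0],
  [0,0,0,0,0,0],
  [0,0,0,0,0,0],
  [0,0,0,0,0,0],
])

```text
clock: 7.65
eef_pos: [560.1, -69.1, 62.6]
tcp_rot: [-1.569, -0.0, -1.57]
contact_force: [0.8, 0.5, -1.8]
opening: 0.19
```

```bash
cat > ax.py <<'E'
from h import *
def axes(fn,u0,u1):
    d=load(fn); f=d['frame'].astype(int); hsv=cv2.cvtColor(d['frame'],cv2.COLOR_RGB2HSV)
    C=cloud(d); z=C[:,:,2]
    # wheels: edges of z>25 & yellowish  -> silhouette per column
    m=((z>22)&(hsv[:,:,1]>28)).astype(np.uint8); m[:195]=0;m[255:]=0;m[:,:125]=0;m[:,190:]=0
    n,l,st,ce=cv2.connectedComponentsWithStats(m)
    mm=0
    pts=[]
    for u in range(128,186):
        v=np.nonzero(m[:,u])[0]
        if len(v)>20: pts.append((u,(v.min()+v.max())/2,len(v)))
    pts=np.array(pts); 
    big=pts[pts[:,2]>pts[:,2].max()-3]
    W=onplane(d,big[:,:2],80); print('wheels x',W[:,0].mean(),W[:,0].std(),len(big),big[:,1].mean())
    # rod
    R=[]
    for u in range(u0,u1):
        col=f[205:240,u]; s=(col.max(1)-col.min(1)).astype(float)  # chroma: grey rod low
        bg=np.median(np.r_[s[:5],s[-5:]]); w=np.clip(bg-s-8,0,None)
        if w.sum()>0: R.append((u,205+(w*np.arange(35)).sum()/w.sum()))
    R=np.array(R); Q=onplane(d,R,80)
    vx,vy,x0,y0=cv2.fitLine(Q[:,:2].astype(np.float32),cv2.DIST_HUBER,0,.01,.01).ravel()
    print('rod yaw',np.degrees(np.arctan2(vy,vx)),'x at tip',x0+vx/vy*(150-y0),'x mid',x0,'y',y0,'rows',R[0],R[-1])
E
python3 - <<'E'
from ax import *
s=r.sense();print(s['clock'],s['eef_pos'],np.degrees(s['tcp_rot']),s['contact_force'],s['wrist_torque'],s['opening'])
save('top','t5');save('side','s5')
f=load('t5')['frame'][:,:,::-1]
cv2.imwrite('pics/t5z.png',cv2.convertScaleAbs(cv2.resize(f[180:265,90:310],None,fx=3.5,fy=3.5,interpolation=cv2.INTER_CUBIC),alpha=1.6))
f=load('s5')['frame'][:,:,::-1]
cv2.imwrite('pics/s5z.png',cv2.convertScaleAbs(cv2.resize(f[130:230,180:360],None,fx=4.4,fy=4.4,interpolation=cv2.INTER_CUBIC),alpha=1.6))
axes('t5',210,250)
E
```

```text
7.65 [560.05236167 -69.11420298  62.5813063 ] [-8.99235288e+01 -1.02935948e-02 -8.99640034e+01] [ 0.80147464  0.54496933 -1.78512158] [-0.11393289 -0.02762448  0.02332818] 0.1895031135274784
wheels x 558.5564025191641 4.035647728329703 31 221.69354838709677
rod yaw 89.97064 x at tip 559.8408 x mid 559.8006 y 71.49081 rows [210.         221.06122449] [249.         221.08888889]
```

View pics/t5z.png

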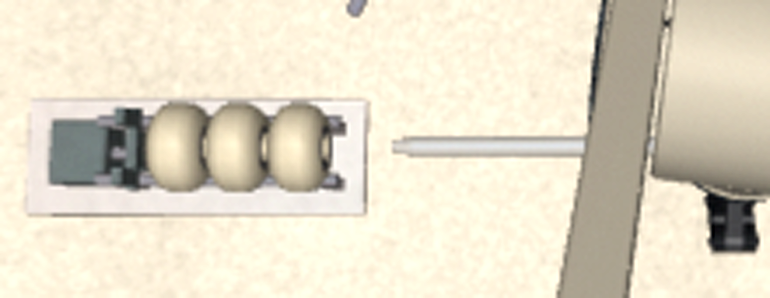

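View pics/s5z.png

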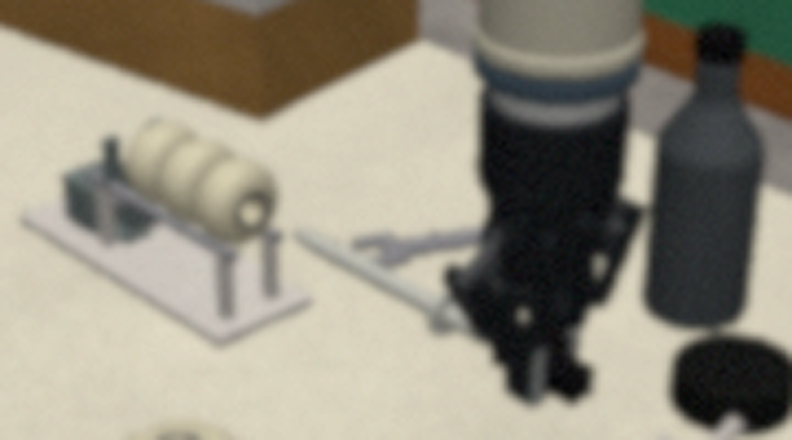

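```bash
python3 - <<'E'
from ax import *
acc=None
for n in('top0','t4','t5'):
    a=load(n)['frame'].astype(float); acc=a if acc is None else acc+a
f=acc/3
d=load('t5')
sat=f[:,:,0]-f[:,:,2]   # yellowness
for name,c in(('a',175),('b',158),('c',141)):
    p=sat[195:255,c-3:c+4].mean(1); print(name,' '.join(f'{x:.0f}' for x in p[8:54]))
    # subpixel crossing from base into wheel
    th=None
lum=f.sum(2)
print(' '.join(f'{x:.0f}' for x in lum[203:250,100:107].mean(1)))
print(' '.join(f'{x:.0f}' for x in lum[203:250,187:189].mean(1)))
print(' '.join(f'{x:.0f}' for x in sat[203:250,100:107].mean(1)))
E
```

```text
a 22 22 22 22 22 12 10 18 21 23 24 25 26 27 28 28 29 29 29 29 29 29 29 28 28 27 27 26 25 23 21 16 6 6 6 6 6 7 17 23 23 23 23 23 23 23
b 22 22 22 21 21 12 12 18 20 22 24 25 26 26 27 27 28 28 28 28 28 28 28 27 27 27 26 25 24 23 20 16 7 8 7 7 7 8 16 22 22 22 23 22 22 23
c 22 22 22 22 21 13 12 18 21 22 24 25 26 26 27 27 27 28 28 28 28 28 28 27 27 26 26 25 24 23 20 16 8 8 9 8 8 9 16 22 22 22 22 22 22 22
438 442 438 434 428 385 423 424 425 424 421 376 356 357 347 347 346 344 343 336 338 339 339 332 331 332 334 334 329 343 427 426 427 427 426 426 427 415 323 441 448 444 430 423 430 438 437
445 448 443 453 448 384 453 437 438 432 362 343 176 184 198 282 444 443 439 437 441 444 442 440 441 443 441 398 254 253 266 355 436 435 433 434 434 433 380 460 461 456 459 457 460 463 464
22 23 22 22 21 12 11 11 12 11 11 9 6 6 5 5 5 5 5 5 4 4 4 3 3 4 4 4 4 7 10 10 10 10 10 10 10 10 17 23 23 22 22 21 22 22 22
```

```bash
python3 - <<'E'
from ax import *
d=load('t5'); f=d['frame'].astype(float)
print(onplane(d,[(158,209.5),(158,234.5),(158,222.0),(225,221.08)],80)[:,:2])
print(onplane(d,[(104,207.8),(104,240.9),(190,207.8),(190,240.9)],8)[:,:2])
print('lum',' '.join(f'{x:.0f}' for x in f[210:234,212:250].mean(1).sum(1)))
print('chr',' '.join(f'{x:.0f}' for x in (f[:,:,0]-f[:,:,2])[210:234,212:250].mean(1)))
# rails at z 54.8 : edges on cols187-188 dark rows
print(onplane(d,[(187.5,213),(187.5,216.8),(187.5,230.3),(187.5,234)],56)[:,:2])
# side view: wheel_a face bore & rod
E
```

```text
[[584.33777035 223.74158194]
 [531.66714709 221.97804287]
 [557.90812879 222.85846649]
 [559.89183402  82.22544463]]
[[596.12530536 368.18447993]
 [520.56235174 364.49324893]
 [596.24440099 171.70710184]
 [520.51625288 169.8599135 ]]
lum 459 460 462 461 464 464 461 460 445 308 379 428 414 368 330 460 459 463 461 460 463 465 462 459
chr 23 23 23 23 23 23 23 23 22 7 7 -4 4 9 13 23 23 23 23 23 23 23 23 23
[[579.38206831 166.68506602]
 [571.10588873 166.47793463]
 [541.84904125 165.74362392]
 [533.87000764 165.54279191]]
```

```bash
cat > cmd.py <<'E'
import numpy as np, json, os
from scipy.spatial.transform import Rotation as Ro
L=[]
L+=[[0.025,0.003,-0.032,0,3.62,0],[0.027,0.003,-0.03,0,3.62,0],[0.029,0.003,-0.0285,0,3.62,0],[0.03,0.003,-0.0265,0,3.62,0],[0.032,0.003,-0.0245,0,3.62,0],[0.0335,0.003,-0.0225,0,3.62,0],[0.035,0.003,-0.0205,0,3.62,0],[0.036,0.003,-0.018,0,3.62,0],
[0.037,0.003,-0.016,0,3.62,0],[0.038,0.003,-0.0135,0,3.62,0],[0.039,0.003,-0.011,0,3.62,0],[0.0395,0.003,-0.0085,0,3.62,0],[0.04,0.003,-0.006,0,3.62,0],[0.0405,0.003,-0.0035,0,3.62,0],[0.0405,0.003,-0.001,0,3.62,0],[0.0405,0.003,0.0015,0,3.62,0],
[0.04,0.002,0.004,0,3.62,0],[0.04,0.002,0.0065,0,3.62,0],[0.0395,0.002,0.009,0,3.62,0],[0.0385,0.002,0.0115,0,3.62,0],[0.038,0.002,0.014,0,3.62,0],[0.037,0.002,0.0165,0,3.62,0],[0.036,0.002,0.0185,0,3.62,0],[0.0345,0.002,0.021,0,3.62,0],
[0.002,0.1065,0.0017,0,0,0]]
NG=len(L)
L+=[[0,-0.08,0,0,0,0],
[-0.023,0,-0.003,0,-1.49,0],[-0.0235,0,-0.0025,0,-1.49,0],[-0.0235,0,-0.002,0,-1.49,0],[-0.0235,0,-0.0015,0,-1.49,0],[-0.0235,0,-0.0005,0,-1.49,0],[-0.0235,0,0,0,-1.49,0],[-0.0235,0,0.0005,0,-1.49,0],[-0.0235,0,0.001,0,-1.49,0],
[-0.0235,0,0.002,0,-1.49,0],[-0.0235,0,0.0025,0,-1.49,0],[-0.0235,0,0.003,0,-1.49,0],[-0.023,0,0.0035,0,-1.49,0],
[0,0.079,0.0015,0,0,0]]
def run(L):
    p=np.array([223.559,583.652,231.281]);R=Ro.from_euler('xyz',[-np.pi/2,0,-.3655]); 
    for row in L:
        p=p+R.apply(row[:3])*1000; R=R*Ro.from_rotvec(row[3:],degrees=True)
    return p,R
for n in(24,NG,NG+1,NG+13,len(L)):
    p,R=run(L[:n]); print(n,p.round(2),R.as_euler('xyz',degrees=True).round(2))
E
python3 - <<'E'
import cmd as _
E
cp cmd.py ctrack.py; rm cmd.py; python3 ctrack.py; python3 - <<'E'
from h import *
for i in range(3):
    s=r.sense(); print(s['eef_pos'],s['qpos'])
E
```

```text
24 [ 506.96 -344.14  167.28] [ -90.      0.   -107.82]
25 [ 507.97 -346.57   60.78] [ -90.      0.   -107.82]
26 [ 507.97 -346.57  140.78] [ -90.      0.   -107.82]
38 [558.09 -68.89 140.78] [-90.     0.   -89.94]
39 [559.59 -68.89  61.78] [-90.     0.   -89.94]
24 [ 506.96 -344.14  167.28] [ -90.      0.   -107.82]
25 [ 507.97 -346.57   60.78] [ -90.      0.   -107.82]
26 [ 507.97 -346.57  140.78] [ -90.      0.   -107.82]
38 [558.09 -68.89 140.78] [-90.     0.   -89.94]
39 [559.59 -68.89  61.78] [-90.     0.   -89.94]
[559.96679691 -69.05420069  62.57181182] [-1.25353663e-01  4.74611752e-01  1.89186524e+00 -9.04787234e-06
  7.73752480e-01 -1.26091766e-01]
[559.96679691 -69.05420069  62.57181182] [-1.25353663e-01  4.74611752e-01  1.89186524e+00 -9.04787234e-06
  7.73752480e-01 -1.26091766e-01]
[559.96679691 -69.05420069  62.57181182] [-1.25353663e-01  4.74611752e-01  1.89186524e+00 -9.04787234e-06
  7.73752480e-01 -1.26091766e-01]
```

Request:
send_rows([
  [0,0.0012,-0.001,0,0,0],
  [-0.01,0,0,0,0,0],
  [-0.01,0,0,0,0,0],
  [-0.008,0,0,0,0,0],
  [0,0,0,0,0,0],
  [0,0,0,0,0,0],
  [0,0,0,0,0,0],
])

```text
clock: 8.45
eef_pos: [558.4, -41.0, 60.6]
tcp_rot: [-1.571, -0.0, -1.57]
contact_force: [0.0, 0.1, -1.4]
opening: 0.188
```

```bash
python3 - <<'E'
from ax import *
s=r.sense();print(s['clock'],s['eef_pos'],np.degrees(s['tcp_rot']),s['contact_force'],s['wrist_torque'],s['opening'])
save('top','t6');save('side','s6')
d=load('t6')
f=d['frame'][:,:,::-1]
a=cv2.convertScaleAbs(cv2.resize(f[195:250,120:220],None,fx=7,fy=7,interpolation=cv2.INTER_CUBIC),alpha=1.6)
f=load('s6')['frame'][:,:,::-1]
b=cv2.convertScaleAbs(cv2.resize(f[150:215,195:295],None,fx=7,fy=7,interpolation=cv2.INTER_CUBIC),alpha=1.8)
cv2.imwrite('pics/t6z.png',a);cv2.imwrite('pics/s6z.png',b)
f=d['frame'].astype(float)
print('lum',' '.join(f'{x:.0f}' for x in f[210:234,202:245].mean(1).sum(1)))
E
```

```text
8.45 [558.40135698 -41.00251556  60.57430337] [-9.00011091e+01 -6.21124143e-03 -8.99412313e+01] [ 0.03178613  0.12960392 -1.37628781] [-0.05463845  0.02020144 -0.02652509] 0.18785598012267615
lum 419 418 418 417 416 420 416 414 408 347 311 356 387 369 340 332 405 407 404 403 404 406 404 400
```

View pics/t6z.png

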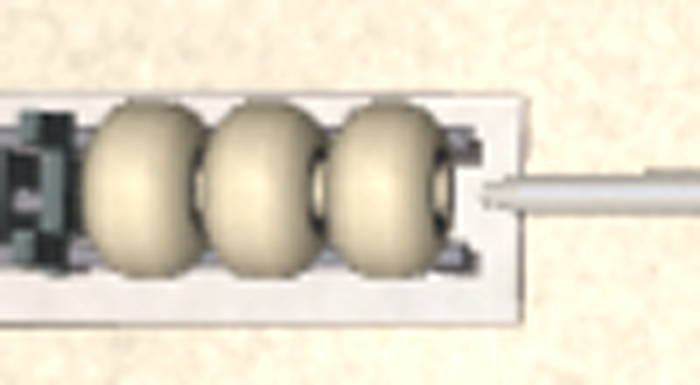

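View pics/s6z.png

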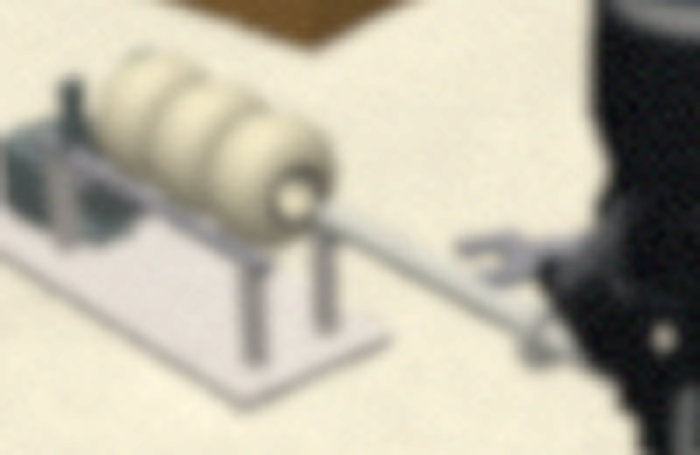

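```bash
python3 - <<'E'
from ax import *
acc=sum(load(n)['frame'].astype(float) for n in('top0','t4','t5','t6'))/4
for c in (175,158,141):
    for k in range(3):print(c,'RGB'[k],' '.join(f'{x:.0f}' for x in acc[204:242,c-1:c+2,k].mean(1)))
C=[cloud(load(n)) for n in('top0','t4','t5','t6')]
z=np.median([c[:,:,2] for c in C],0);x=np.median([c[:,:,0] for c in C],0)
for c in (175,158,141):
    v=np.arange(211,233); Z=np.median(z[211:233,c-2:c+3],1);X=np.median(x[211:233,c-2:c+3],1)
    A=np.c_[X,Z,np.ones(len(X))]; s=np.linalg.lstsq(A,X**2+Z**2,rcond=None)[0]; print('circle x,z',s[0]/2,s[1]/2,np.sqrt(s[2]+s[0]**2/4+s[1]**2/4))
c=cloud(load('t6')); 
v=range(218,226)
print(np.median(c[218:227,202:240],1).round(1))
E
```

```text
175 R 157 158 161 154 118 100 88 101 112 121 127 132 138 142 146 150 155 158 156 154 152 150 148 144 141 137 131 123 115 104 105 146 146 147 147 148 148 134
175 G 149 149 153 146 111 96 82 94 105 113 119 124 129 133 136 140 145 148 146 145 142 141 139 135 132 128 123 115 108 98 99 143 143 144 144 144 145 126
175 B 135 135 139 133 105 89 70 80 89 96 101 106 110 113 117 121 125 128 126 124 122 121 118 115 112 108 104 98 91 83 87 140 140 140 141 142 142 116
158 R 154 152 153 150 121 100 89 100 111 119 124 129 134 137 140 143 147 150 149 148 147 145 142 140 137 133 128 122 114 102 104 148 147 147 147 148 147 129
158 G 146 145 145 143 115 95 83 94 104 111 116 121 126 129 131 135 138 140 140 139 138 136 134 132 129 125 119 114 106 95 97 144 144 143 144 145 143 121
158 B 132 131 131 130 109 88 70 79 88 94 98 103 107 110 112 115 118 121 120 119 118 116 114 112 109 106 102 97 90 81 85 140 140 139 140 141 139 112
141 R 159 160 158 151 126 101 90 102 112 120 124 130 134 137 140 142 146 148 147 146 146 144 142 139 136 133 127 121 114 102 101 147 148 148 148 148 146 123
141 G 151 151 150 143 120 96 84 95 105 112 116 122 126 128 130 133 137 139 138 138 136 134 133 131 128 124 119 113 106 95 94 142 143 144 144 144 141 116
141 B 136 137 135 130 113 89 71 80 88 95 99 103 107 109 111 114 117 119 118 118 116 115 113 112 109 106 101 96 90 80 83 139 139 139 140 140 137 107
circle x,z 558.333369813056 80.87736138990385 25.79069330686797
circle x,z 558.9442956434135 79.58759431315184 26.5257116009574
circle x,z 558.5877623815431 79.41112653725122 26.68192037929093
[[5.734e+02 1.027e+02 4.000e-01]
 [5.711e+02 1.022e+02 9.000e-01]
 [5.618e+02 8.910e+01 8.430e+01]
 [5.596e+02 9.090e+01 8.510e+01]
 [5.575e+02 9.100e+01 8.570e+01]
 [5.554e+02 9.090e+01 8.520e+01]
 [5.534e+02 9.120e+01 8.410e+01]
 [5.516e+02 9.150e+01 8.030e+01]
 [5.549e+02 1.020e+02 1.200e+00]]
```

Request:
send_rows([
  [0,-0.0003,0.001,0,0,0],
  [-0.005,0,0,0,0,0],
  [-0.005,0,0,0,0,0],
  [-0.004,0,0,0,0,0],
  [-0.004,0,0,0,0,0],
  [-0.004,0,0,0,0,0],
  [0,0,0,0,0,0],
])

```text
clock: 9.25
eef_pos: [559.3, -18.4, 60.9]
tcp_rot: [-1.571, 0.0, -1.569]
contact_force: [0.2, -0.4, -1.2]
opening: 0.191
```

```bash
cat > look.py <<'E'
import sys
from ax import *
n=sys.argv[1]
s=r.sense();print(round(s['clock'],2),s['eef_pos'].round(2),np.degrees(s['tcp_rot']).round(2),s['contact_force'].round(1),s['wrist_torque'].round(2),s['opening'])
save('top','t'+n)
d=load('t'+n);f=d['frame'][:,:,::-1]
cv2.imwrite('pics/t'+n+'z.png',cv2.convertScaleAbs(cv2.resize(f[195:250,95:205],None,fx=7,fy=7,interpolation=cv2.INTER_CUBIC),alpha=1.6))
if len(sys.argv)>2:
    save('side','s'+n); f=load('s'+n)['frame'][:,:,::-1]
    cv2.imwrite('pics/s'+n+'z.png',cv2.convertScaleAbs(cv2.resize(f[140:215,185:295],None,fx=7,fy=7,interpolation=cv2.INTER_CUBIC),alpha=1.8))
E
python3 look.py 7
```

```text
9.25 [559.34 -18.4   60.87] [-90.     0.   -89.92] [ 0.2 -0.4 -1.2] [-0.05 -0.01  0.01] 0.19098155296537356
```

View pics/t7z.png

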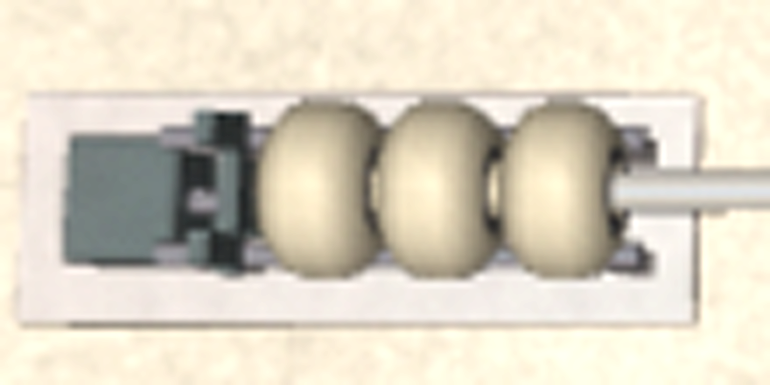

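Request:
send_rows([
  [-0.004,0,0,0,0,0],
  [-0.004,0,0,0,0,0],
  [-0.004,0,0,0,0,0],
  [-0.004,0,0,0,0,0],
  [-0.004,0,0,0,0,0],
  [-0.003,0,0,0,0,0],
])

```text
clock: 9.9
eef_pos: [559.4, 4.4, 60.9]
tcp_rot: [-1.571, 0.0, -1.57]
contact_force: [-0.5, 0.5, -0.8]
opening: 0.192
```

```bash
python3 look.py 8
```

```text
9.9 [559.36   4.43  60.91] [-90.     0.   -89.94] [-0.5  0.5 -0.8] [-0.09  0.02 -0.03] 0.19217756721833004
```

View pics/t8z.png

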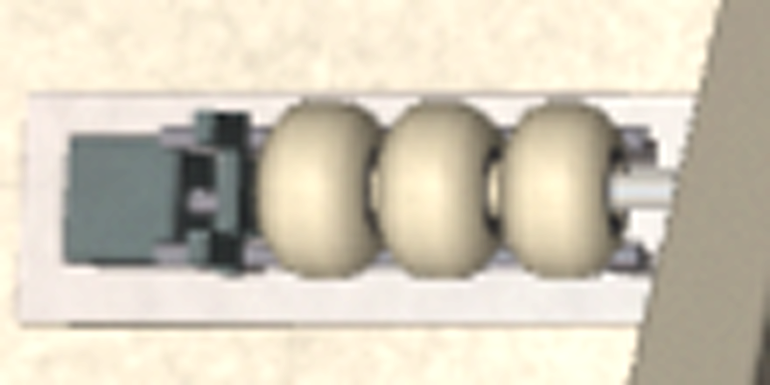

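Request:
send_rows([
  [-0.004,0,0,0,0,0],
  [-0.004,0,0,0,0,0],
  [-0.004,0,0,0,0,0],
  [-0.004,0,0,0,0,0],
  [-0.004,0,0,0,0,0],
  [-0.004,0,0,0,0,0],
  [-0.004,0,0,0,0,0],
])

```text
clock: 10.65
eef_pos: [559.3, 32.4, 60.9]
tcp_rot: [-1.571, -0.0, -1.57]
contact_force: [-0.3, 0.4, -0.4]
opening: 0.193
```

```bash
python3 look.py 9 s
```

```text
10.65 [559.32  32.37  60.87] [-90.    -0.   -89.95] [-0.3  0.4 -0.4] [-0.08 -0.03  0.07] 0.19297941254203077
```

View pics/t9z.png

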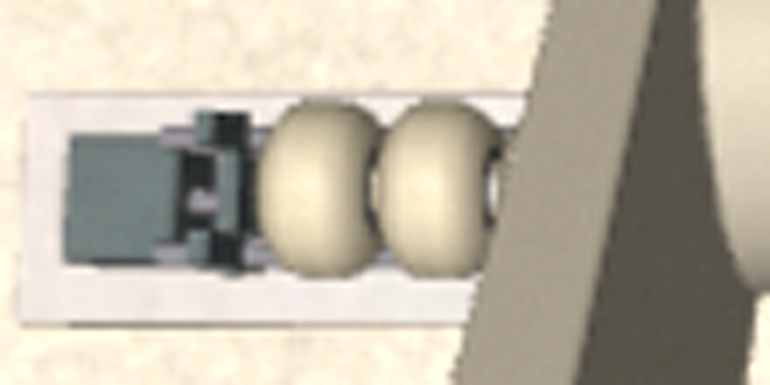

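View pics/s9z.png

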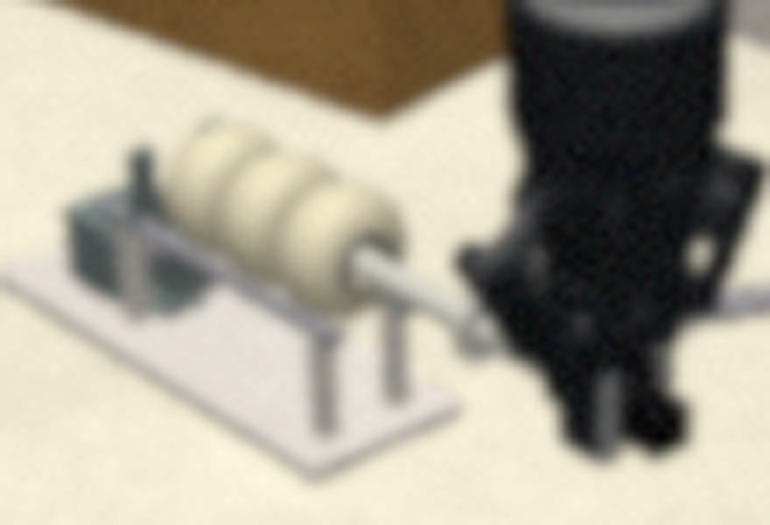

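Request:
send_rows([
  [-0.004,0,0,0,0,0],
  [-0.004,0,0,0,0,0],
  [-0.004,0,0,0,0,0],
  [-0.004,0,0,0,0,0],
  [-0.004,0,0,0,0,0],
  [-0.004,0,0,0,0,0],
  [-0.004,0,0,0,0,0],
])

```text
clock: 11.45
eef_pos: [559.3, 60.4, 60.9]
tcp_rot: [-1.571, -0.0, -1.57]
contact_force: [-0.0, 0.4, -0.8]
opening: 0.193
```

```bash
python3 look.py 10 s; python3 -c "
from h import *
save('wrist','w10')"
```

```text
11.45 [559.29  60.38  60.88] [-90.    -0.   -89.95] [-0.   0.4 -0.8] [-0.04 -0.01 -0.  ] 0.19316308479649988
```

View pics/w10.png

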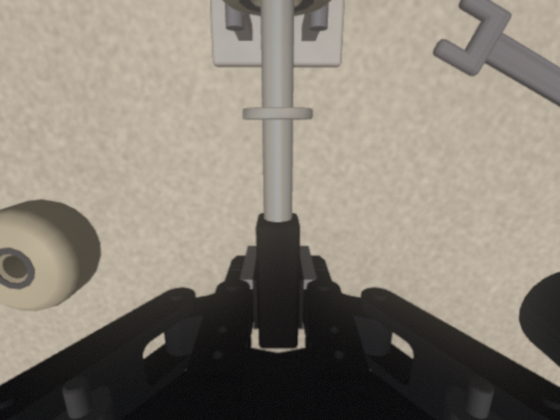

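View pics/s10z.png

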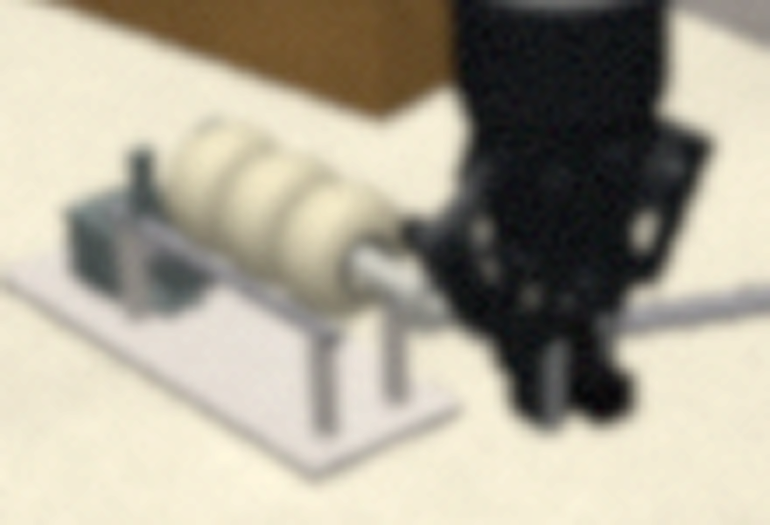

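Request:
send_rows([
  [-0.004,0,0,0,0,0],
  [-0.004,0,0,0,0,0],
  [-0.004,0,0,0,0,0],
  [-0.004,0,0,0,0,0],
  [-0.004,0,0,0,0,0],
  [-0.004,0,0,0,0,0],
  [-0.004,0,0,0,0,0],
])

```text
clock: 12.3
eef_pos: [559.3, 88.4, 60.9]
tcp_rot: [-1.571, -0.0, -1.57]
contact_force: [0.8, -0.0, -1.2]
opening: 0.193
```

```bash
python3 look.py 11 s; python3 -c "
from h import *
save('wrist','w11')"
```

```text
12.3 [559.28  88.37  60.87] [-90.    -0.   -89.95] [ 0.8 -0.  -1.2] [-0.05  0.03 -0.01] 0.19294932755755326
```

View pics/w11.png

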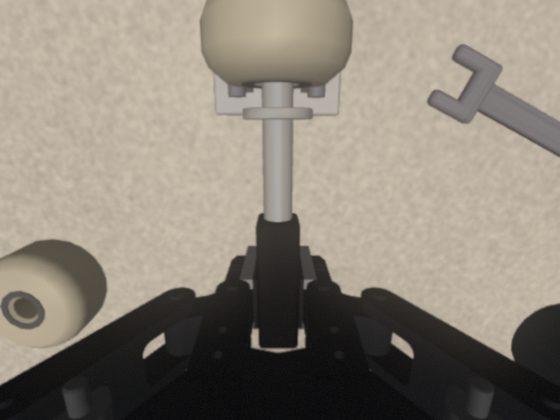

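View pics/s11z.png

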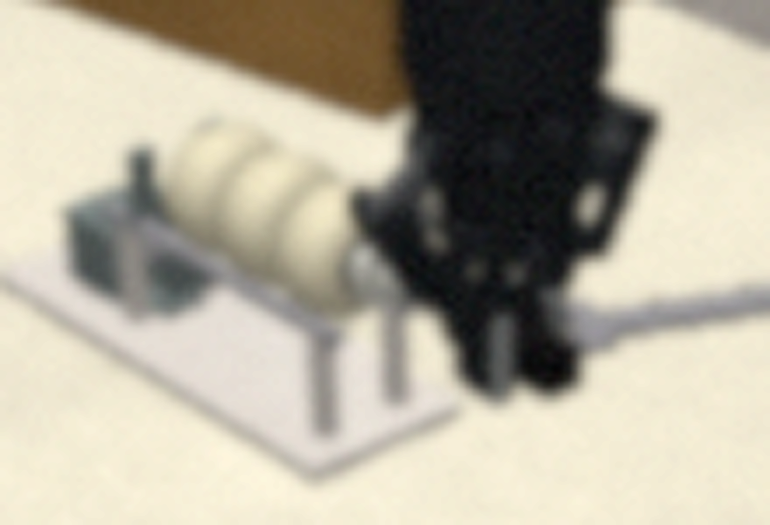

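Request:
send_rows([
  [-0.002,0,0,0,0,0],
  [-0.002,0,0,0,0,0],
  [-0.002,0,0,0,0,0],
  [-0.002,0,0,0,0,0],
  [-0.002,0,0,0,0,0],
  [-0.002,0,0,0,0,0],
  [-0.002,0,0,0,0,0],
])

```text
clock: 13.15
eef_pos: [559.3, 102.1, 60.9]
tcp_rot: [-1.571, -0.0, -1.57]
contact_force: [-0.6, -0.8, -1.3]
opening: 0.196
```

```bash
python3 look.py 12 s; python3 -c "
from h import *
save('wrist','w12')"
```

```text
13.15 [559.29 102.15  60.89] [-90.    -0.   -89.96] [-0.6 -0.8 -1.3] [-0.13 -0.02  0.01] 0.19582141370143352
```

View pics/w12.png

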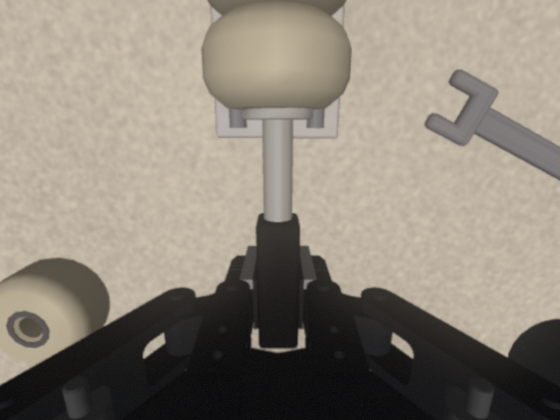

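View pics/t12z.png

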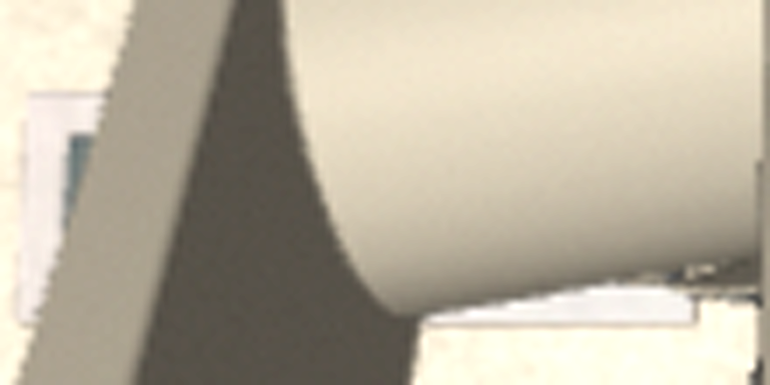

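Request:
send_rows([
  [-0.002,0,0,0,0,0],
  [-0.0015,0,0,0,0,0],
  [-0.0015,0,0,0,0,0],
  [-0.0015,0,0,0,0,0],
  [-0.0015,0,0,0,0,0],
])

```text
clock: 13.8
eef_pos: [559.3, 110.1, 60.9]
tcp_rot: [-1.571, -0.0, -1.57]
contact_force: [0.3, -1.4, -1.2]
opening: 0.19
```

Request:
send_rows([
  [-0.001,0,0,0,0,0],
  [-0.001,0,0,0,0,0],
  [-0.001,0,0,0,0,0],
  [0,0,0,0,0,0],
])

```text
clock: 14.2
eef_pos: [559.2, 113.2, 60.9]
tcp_rot: [-1.571, 0.0, -1.57]
contact_force: [0.2, -0.4, -1.0]
opening: 0.191
```

```bash
python3 look.py 13 s; python3 -c "
from h import *
save('wrist','w13')"
```

```text
14.2 [559.25 113.18  60.87] [-9.000e+01  1.000e-02 -8.996e+01] [ 0.2 -0.4 -1. ] [-0.06  0.04  0.02] 0.19088981539675487
```

View pics/w13.png

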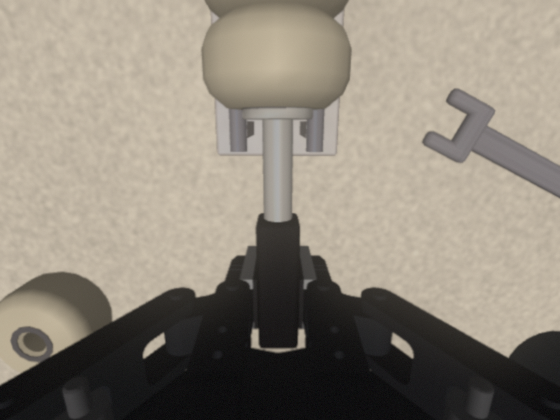

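View pics/s13z.png

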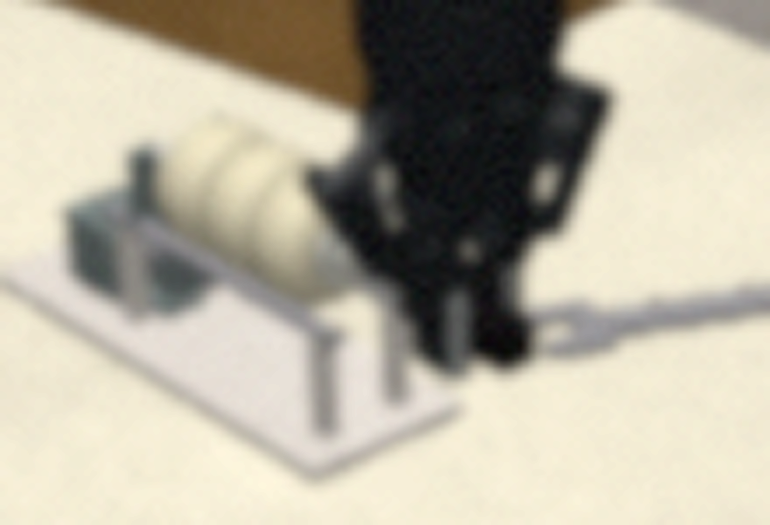

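Wheels are shoved along (b's edge sits against a, row ~10) but no spring force yet; advance in 1 mm rows.

Request:
send_rows([
  [-0.001,0,0,0,0,0],
  [-0.001,0,0,0,0,0],
  [0,0,0,0,0,0],
])

```text
clock: 14.65
eef_pos: [559.3, 115.1, 60.9]
tcp_rot: [-1.571, 0.0, -1.57]
contact_force: [0.3, -0.9, -1.4]
opening: 0.193
```

Request:
send_rows([
  [-0.001,0,0,0,0,0],
  [-0.001,0,0,0,0,0],
  [0,0,0,0,0,0],
])

```text
clock: 14.95
eef_pos: [559.3, 117.2, 60.9]
tcp_rot: [-1.571, 0.0, -1.57]
contact_force: [0.8, -0.3, -0.7]
opening: 0.189
```

Request:
send_rows([
  [-0.001,0,0,0,0,0],
  [-0.001,0,0,0,0,0],
  [0,0,0,0,0,0],
])

```text
clock: 15.25
eef_pos: [559.3, 119.2, 60.9]
tcp_rot: [-1.571, 0.0, -1.57]
contact_force: [0.6, 0.4, -1.3]
opening: 0.191
```

```bash
python3 look.py 14 s; python3 -c "
from h import *
save('wrist','w14')"
```

```text
15.25 [559.29 119.16  60.89] [-90.     0.   -89.95] [ 0.6  0.4 -1.3] [-0.11 -0.04 -0.06] 0.1911531664875537
```

View pics/w14.png

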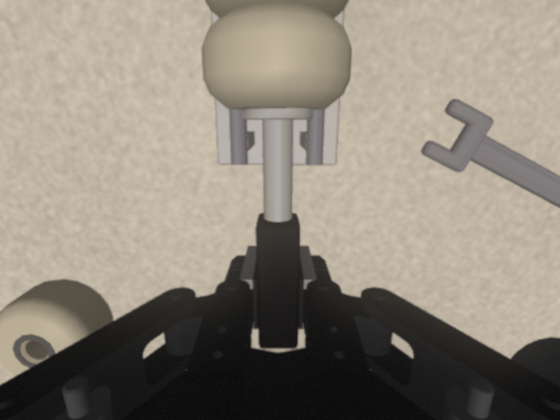

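View pics/s14z.png

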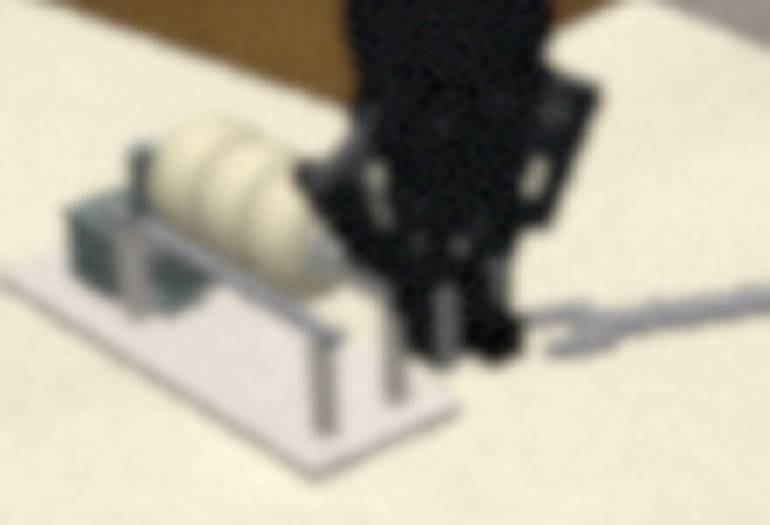

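Request:
send_rows([
  [-0.001,0,0,0,0,0],
  [-0.001,0,0,0,0,0],
  [0,0,0,0,0,0],
])

```text
clock: 15.7
eef_pos: [559.2, 121.1, 60.9]
tcp_rot: [-1.571, -0.0, -1.57]
contact_force: [-0.4, -0.2, -1.8]
opening: 0.193
```

Request:
send_rows([
  [-0.001,0,0,0,0,0],
  [-0.0005,0,0,0,0,0],
  [0,0,0,0,0,0],
])

```text
clock: 16.0
eef_pos: [559.3, 122.6, 60.9]
tcp_rot: [-1.571, 0.0, -1.57]
contact_force: [-0.5, -0.4, -1.1]
opening: 0.192
```

Request:
send_rows([
  [-0.001,0,0,0,0,0],
  [-0.0005,0,0,0,0,0],
  [0,0,0,0,0,0],
])

```text
clock: 16.3
eef_pos: [559.2, 124.1, 60.9]
tcp_rot: [-1.571, 0.0, -1.57]
contact_force: [0.3, -0.4, -0.6]
opening: 0.194
```

Request:
send_rows([
  [-0.001,0,0,0,0,0],
  [-0.001,0,0,0,0,0],
  [0,0,0,0,0,0],
])

```text
clock: 16.6
eef_pos: [559.1, 125.5, 60.8]
tcp_rot: [-1.571, -0.001, -1.57]
contact_force: [0.0, -5.3, -1.3]
opening: 0.189
```

Request:
send_rows([
  [-0.001,0,0,0,0,0],
  [-0.0005,0,0,0,0,0],
  [0,0,0,0,0,0],
])

```text
clock: 16.9
eef_pos: [559.1, 126.3, 60.8]
tcp_rot: [-1.571, -0.002, -1.57]
contact_force: [0.1, -9.6, 1.2]
opening: 0.191
```

```bash
python3 look.py 15 s; python3 -c "
from h import *
save('wrist','w15')"
```

```text
16.9 [559.1  126.26  60.83] [-90.03  -0.1  -89.94] [ 0.1 -9.6  1.2] [-1.46 -0.01 -0.06] 0.19090936768716638
```

View pics/s15z.png

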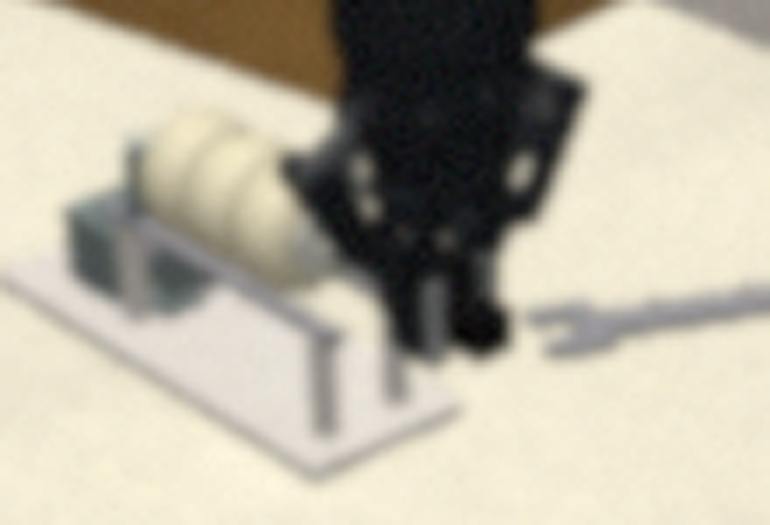

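View pics/w15.png

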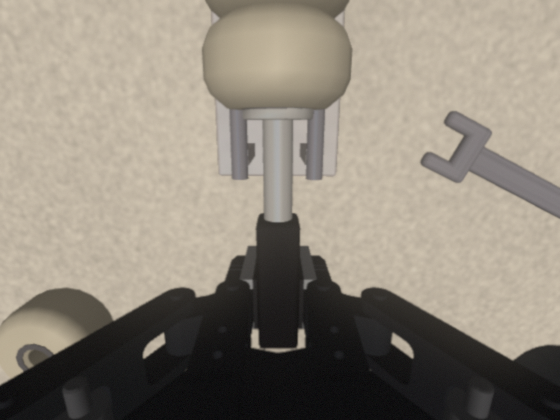

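Request:
send_rows([
  [0,0,0,0,0,0],
  [0.0005,0,0,0,0,0],
  [0.0005,0,0,0,0,0],
  [0.0005,0,0,0,0,0],
  [0.0005,0,0,0,0,0],
  [0,0,0,0,0,0],
], gripper=0, squeeze=120)

```text
clock: 17.65
eef_pos: [559.1, 125.3, 60.8]
tcp_rot: [-1.571, -0.0, -1.57]
contact_force: [-0.6, -4.8, 0.6]
opening: 0.187
```

Request:
send_rows([
  [0.0005,0,0,0,0,0],
  [0.0003,0,0,0,0,0],
  [0,0,0,0,0,0],
])

```text
clock: 17.95
eef_pos: [559.2, 124.9, 60.9]
tcp_rot: [-1.571, 0.0, -1.57]
contact_force: [-0.5, -1.5, -1.1]
opening: 0.189
```

Request:
send_rows([
  [0,-0.001,0,0,0,0],
  [0,-0.002,0,0,0,0],
  [0,-0.002,0,0,0,0],
  [0,-0.003,0,0,0,0],
  [0,-0.004,0,0,0,0],
  [0,0,0,0,0,0],
])

```text
clock: 18.55
eef_pos: [559.5, 124.7, 73.5]
tcp_rot: [-1.57, 0.0, -1.57]
contact_force: [-0.3, -1.8, -2.4]
opening: 0.185
```

```bash
python3 look.py 16 s; python3 -c "
from h import *
save('wrist','w16')"
```

```text
18.55 [559.5  124.75  73.5 ] [-89.96   0.   -89.95] [-0.3 -1.8 -2.4] [-0.56  0.05  0.09] 0.18509381721245627
```

View pics/s16z.png

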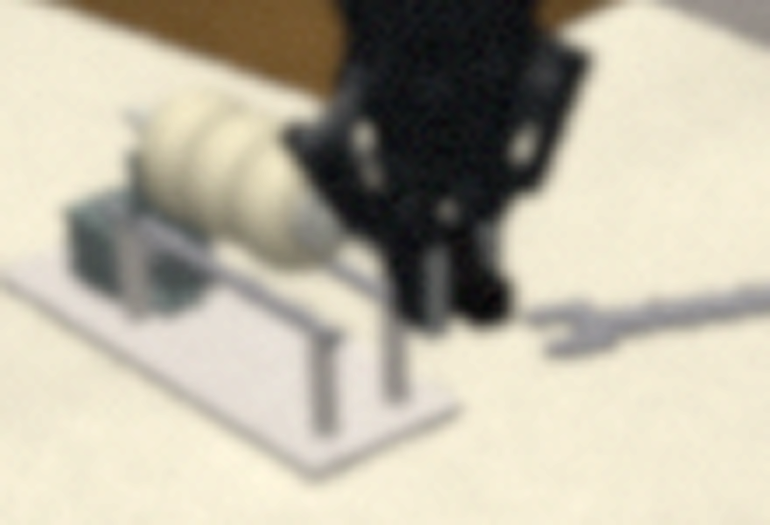

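View pics/w16.png

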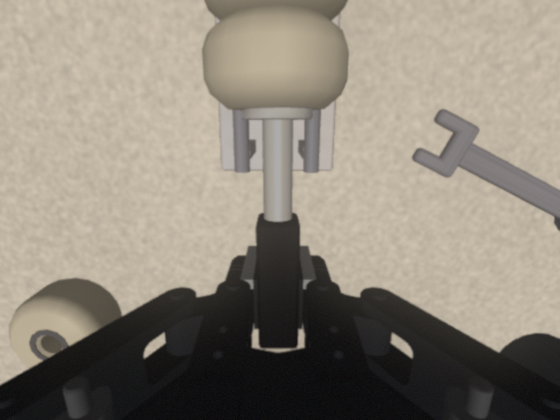

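Request:
send_rows([
  [0,-0.005,0,0,0,0],
  [0,-0.008,0,0,0,0],
  [0,-0.011,0,0,0,0],
  [0,-0.013,0,0,0,0],
  [0,-0.013,0,0,0,0],
  [0,-0.011,0,0,0,0],
  [0,-0.008,0,0,0,0],
  [0,-0.004,0,0,0,0],
])

```text
clock: 19.5
eef_pos: [559.7, 124.8, 147.1]
tcp_rot: [-1.569, 0.0, -1.57]
contact_force: [0.6, 0.5, -3.2]
opening: 0.191
```

```bash
python3 look.py 17 s; python3 - <<'E'
from h import *
from plan import plan
p0=[559.59,124.8,146.0-.1]
# target: above stand; same yaw as grasp (-107.82)
print(p0); plan([507.97,-346.57,145.9],-107.82,26,p0,[-np.pi/2,0,np.radians(-89.94)])
E
```

```text
19.5 [559.69 124.85 147.11] [-8.992e+01  2.000e-02 -8.996e+01] [ 0.6  0.5 -3.2] [-0.23 -0.01 -0.05] 0.19093764206246672
[559.59, 124.8, 145.9]
[[0.0181, 0.0, -0.002, 0.0, 0.69, 0.0], [0.0182, 0.0, -0.0018, 0.0, 0.69, 0.0], [0.0182, 0.0, -0.0016, 0.0, 0.69, 0.0], [0.0182, 0.0, -0.0013, 0.0, 0.69, 0.0], [0.0182, 0.0, -0.0011, 0.0, 0.69, 0.0], [0.0182, 0.0, -0.0009, 0.0, 0.69, 0.0], [0.0182, 0.0, -0.0007, 0.0, 0.69, 0.0], [0.0182, 0.0, -0.0005, 0.0, 0.69, 0.0]]
[[0.0182, 0.0, -0.0003, 0.0, 0.69, 0.0], [0.0182, 0.0, -0.0, 0.0, 0.69, 0.0], [0.0182, 0.0, 0.0002, 0.0, 0.69, 0.0], [0.0182, 0.0, 0.0004, 0.0, 0.69, 0.0], [0.0182, 0.0, 0.0006, 0.0, 0.69, 0.0], [0.0182, 0.0, 0.0008, 0.0, 0.69, 0.0], [0.0182, 0.0, 0.0011, 0.0, 0.69, 0.0], [0.0182, 0.0, 0.0013, 0.0, 0.69, 0.0]]
[[0.0182, 0.0, 0.0015, 0.0, 0.69, 0.0], [0.0182, 0.0, 0.0017, 0.0, 0.69, 0.0], [0.0182, 0.0, 0.002, 0.0, 0.69, 0.0], [0.0181, 0.0, 0.0022, 0.0, 0.69, 0.0], [0.0181, 0.0, 0.0024, 0.0, 0.69, 0.0], [0.0181, 0.0, 0.0026, 0.0, 0.69, 0.0], [0.018, 0.0, 0.0028, 0.0, 0.69, 0.0], [0.018, 0.0, 0.003, 0.0, 0.69, 0.0]]
[[0.018, 0.0, 0.0032, 0.0, 0.69, 0.0], [0.0179, 0.0, 0.0035, 0.0, 0.69, 0.0]]
end [ 507.96305245 -346.60090249  145.9       ] [-9.00000000e+01 -1.27222187e-14 -1.07880000e+02]
```

View pics/s17z.png

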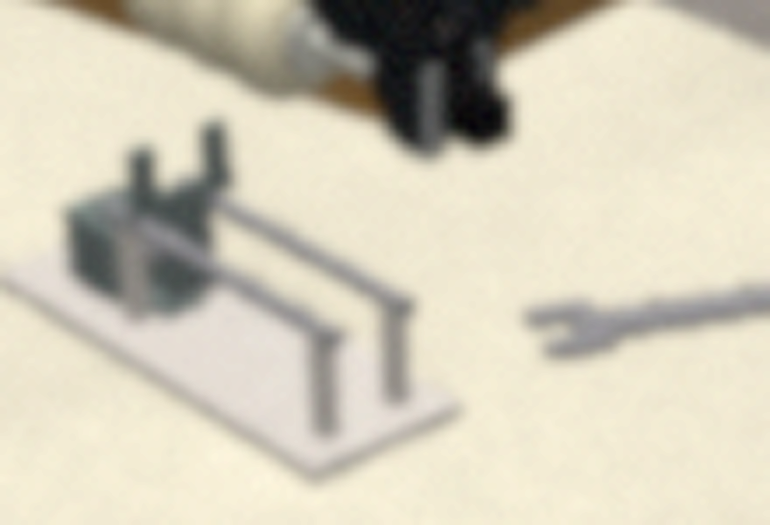

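```bash
python3 - <<'E'
import numpy as np
from scipy.spatial.transform import Rotation as Ro
w=np.array([3,6,9,12,15,18]+[20]*16+[20,18,15,12,9,6,4,2.]);n=len(w);w/=w.sum()
p=np.array([559.42,124.8,145.88]);R=Ro.from_euler('xyz',[-np.pi/2,0,np.radians(-89.94)])
T=np.array([507.97,-346.57,145.9]);d0=T-p;out=[];c=0;ang=0;st=p.copy()
for i in range(n):
    c+=w[i]; dd=np.round(R.inv().apply(st+d0*c-p)/1000,4); a=round(17.88*c-ang,2); ang+=a
    out.append([float(dd[0]),0,float(dd[2]),0,a,0]); p=p+R.apply([dd[0],0,dd[2]])*1000; R=R*Ro.from_rotvec([0,a,0],degrees=True)
for k in range(0,n,8): print(out[k:k+8])
print(n,p,R.as_euler('xyz',degrees=True))
E
```

```text
[[0.003, 0, -0.0003, 0, np.float64(0.11), 0], [0.006, 0, -0.0007, 0, np.float64(0.23), 0], [0.0091, 0, -0.0009, 0, np.float64(0.35), 0], [0.0121, 0, -0.0012, 0, np.float64(0.45), 0], [0.0151, 0, -0.0014, 0, np.float64(0.58), 0], [0.0181, 0, -0.0014, 0, np.float64(0.68), 0], [0.0202, 0, -0.0014, 0, np.float64(0.76), 0], [0.0202, 0, -0.0011, 0, np.float64(0.77), 0]]
[[0.0202, 0, -0.0008, 0, np.float64(0.76), 0], [0.0202, 0, -0.0006, 0, np.float64(0.76), 0], [0.0202, 0, -0.0003, 0, np.float64(0.76), 0], [0.0202, 0, -0.0, 0, np.float64(0.77), 0], [0.0203, 0, 0.0002, 0, np.float64(0.76), 0], [0.0202, 0, 0.0005, 0, np.float64(0.76), 0], [0.0202, 0, 0.0008, 0, np.float64(0.76), 0], [0.0202, 0, 0.0011, 0, np.float64(0.77), 0]]
[[0.0201, 0, 0.0013, 0, np.float64(0.76), 0], [0.0202, 0, 0.0016, 0, np.float64(0.76), 0], [0.0201, 0, 0.0018, 0, np.float64(0.76), 0], [0.0201, 0, 0.0021, 0, np.float64(0.77), 0], [0.0201, 0, 0.0024, 0, np.float64(0.76), 0], [0.0201, 0, 0.0027, 0, np.float64(0.76), 0], [0.02, 0, 0.0029, 0, np.float64(0.76), 0], [0.0179, 0, 0.0029, 0, np.float64(0.69), 0]]
[[0.015, 0, 0.0026, 0, np.float64(0.57), 0], [0.0119, 0, 0.0021, 0, np.float64(0.46), 0], [0.009, 0, 0.0017, 0, np.float64(0.34), 0], [0.0059, 0, 0.0012, 0, np.float64(0.23), 0], [0.004, 0, 0.0008, 0, np.float64(0.15), 0], [0.002, 0, 0.0004, 0, np.float64(0.08), 0]]
30 [ 507.95261629 -346.60117871  145.88      ] [-9.00000000e+01 -1.27222187e-14 -1.07820000e+02]
```

Request:
send_rows([
  [0.003,0,-0.0003,0,0.11,0],
  [0.006,0,-0.0007,0,0.23,0],
  [0.0091,0,-0.0009,0,0.35,0],
  [0.0121,0,-0.0012,0,0.45,0],
  [0.0151,0,-0.0014,0,0.58,0],
  [0.0181,0,-0.0014,0,0.68,0],
  [0.0202,0,-0.0014,0,0.76,0],
  [0.0202,0,-0.0011,0,0.77,0],
])

```text
clock: 20.4
eef_pos: [547.5, 19.3, 145.9]
tcp_rot: [-1.571, -0.0, -1.64]
contact_force: [0.4, 1.2, -2.2]
opening: 0.186
```

Request:
send_rows([
  [0.0202,0,-0.0008,0,0.76,0],
  [0.0202,0,-0.0006,0,0.76,0],
  [0.0202,0,-0.0003,0,0.76,0],
  [0.0202,0,0,0,0.77,0],
  [0.0203,0,0.0002,0,0.76,0],
  [0.0202,0,0.0005,0,0.76,0],
  [0.0202,0,0.0008,0,0.76,0],
  [0.0202,0,0.0011,0,0.77,0],
])

```text
clock: 21.2
eef_pos: [529.6, -141.6, 145.9]
tcp_rot: [-1.571, -0.0, -1.747]
contact_force: [0.2, -1.1, -2.5]
opening: 0.188
```

Request:
send_rows([
  [0.0201,0,0.0013,0,0.76,0],
  [0.0202,0,0.0016,0,0.76,0],
  [0.0201,0,0.0018,0,0.76,0],
  [0.0201,0,0.0021,0,0.77,0],
  [0.0201,0,0.0024,0,0.76,0],
  [0.0201,0,0.0027,0,0.76,0],
  [0.02,0,0.0029,0,0.76,0],
  [0.0179,0,0.0029,0,0.69,0],
])

```text
clock: 22.0
eef_pos: [512.0, -300.3, 145.9]
tcp_rot: [-1.571, -0.0, -1.852]
contact_force: [-0.3, -1.1, -3.1]
opening: 0.186
```

Request:
send_rows([
  [0.015,0,0.0026,0,0.57,0],
  [0.0119,0,0.0021,0,0.46,0],
  [0.009,0,0.0017,0,0.34,0],
  [0.0059,0,0.0012,0,0.23,0],
  [0.004,0,0.0008,0,0.15,0],
  [0.002,0,0.0004,0,0.08,0],
  [0,0,0,0,0,0],
  [0,0,0,0,0,0],
])

```text
clock: 22.8
eef_pos: [507.7, -346.3, 145.9]
tcp_rot: [-1.571, 0.0, -1.882]
contact_force: [0.6, 0.5, -3.0]
opening: 0.192
```

```bash
python3 look.py 18 s; python3 -c "
from h import *
save('wrist','w18')
a=load('s18')['frame'][:,:,::-1];cv2.imwrite('pics/s18y.png',cv2.convertScaleAbs(cv2.resize(a[160:320,290:450],None,fx=3.7,fy=3.7,interpolation=2),alpha=1.7))
a=load('t18')['frame'][:,:,::-1];cv2.imwrite('pics/t18y.png',cv2.convertScaleAbs(cv2.resize(a[180:280,310:470],None,fx=4.5,fy=4.5,interpolation=2),alpha=1.7))
"
```

```text
22.8 [ 507.7  -346.29  145.88] [-9.0010e+01  1.0000e-02 -1.0782e+02] [ 0.6  0.5 -3. ] [-0.21  0.09  0.05] 0.19185633268902608
```

View pics/s18y.png

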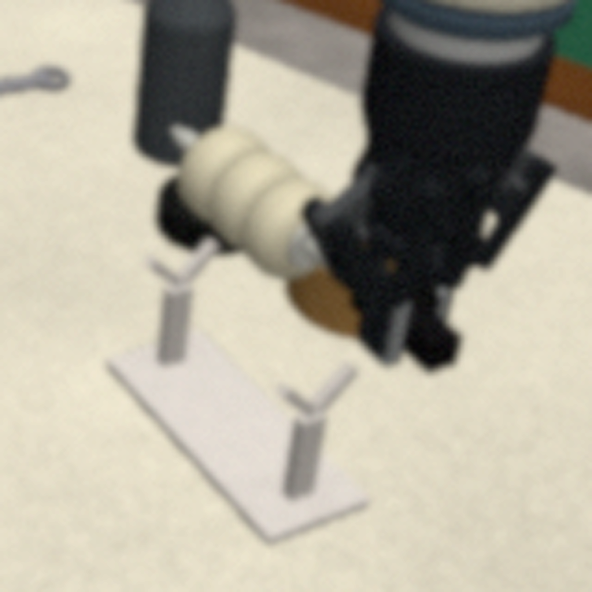

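View pics/t18y.png

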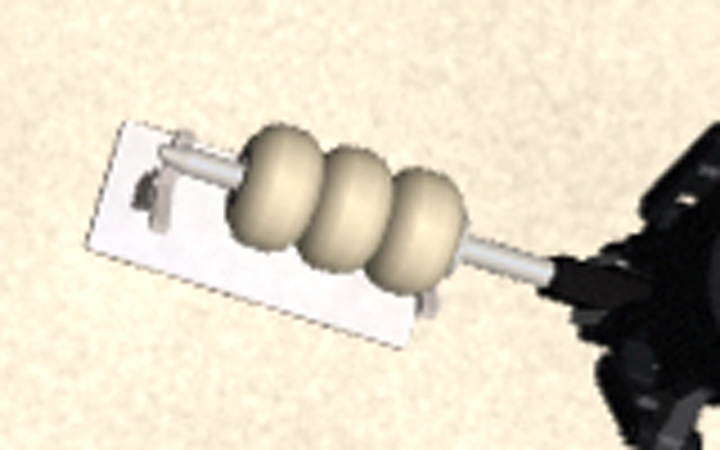

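View pics/w18.png

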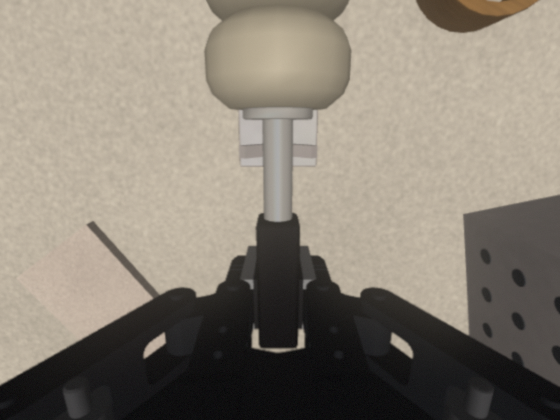

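Request:
send_rows([
  [0,0.006,0,0,0,0],
  [0,0.011,0,0,0,0],
  [0,0.015,0,0,0,0],
  [0,0.015,0,0,0,0],
  [0,0.012,0,0,0,0],
  [0,0.009,0,0,0,0],
  [0,0.006,0,0,0,0],
  [0,0.003,0,0,0,0],
])

```text
clock: 23.75
eef_pos: [507.5, -346.6, 68.1]
tcp_rot: [-1.571, 0.0, -1.882]
contact_force: [0.0, 0.1, -3.0]
opening: 0.189
```

Request:
send_rows([
  [0,0.002,0,0,0,0],
  [0,0.002,0,0,0,0],
  [0,0.002,0,0,0,0],
  [0,0,0,0,0,0],
  [0,0,0,0,0,0],
])

```text
clock: 24.25
eef_pos: [507.8, -346.7, 63.1]
tcp_rot: [-1.57, -0.0, -1.882]
contact_force: [0.5, -0.5, -1.7]
opening: 0.189
```

```bash
python3 look.py 19 s; python3 -c "
from h import *
save('wrist','w19')
a=load('s19')['frame'][:,:,::-1];cv2.imwrite('pics/s19y.png',cv2.convertScaleAbs(cv2.resize(a[190:320,290:450],None,fx=4.5,fy=4.5,interpolation=2),alpha=1.7))
"
```

```text
24.25 [ 507.75 -346.75   63.08] [-8.9980e+01 -1.0000e-02 -1.0784e+02] [ 0.5 -0.5 -1.7] [-0.22  0.02 -0.05] 0.18909972702867195
```

View pics/s19y.png

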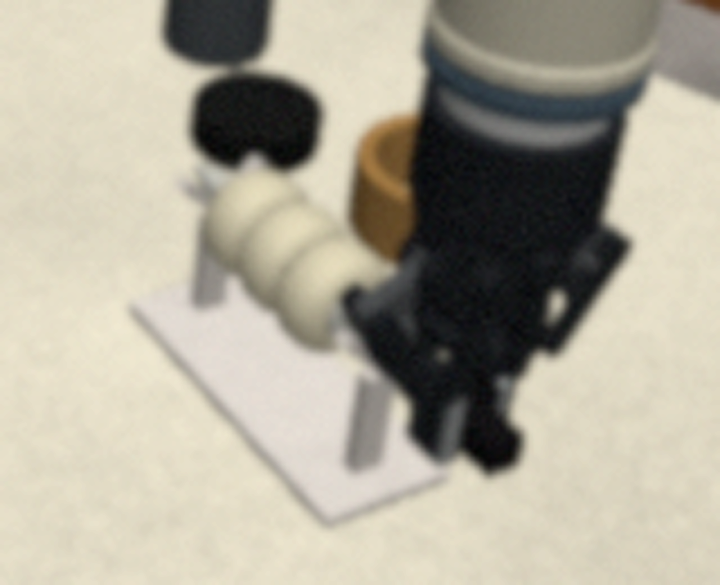

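View pics/w19.png

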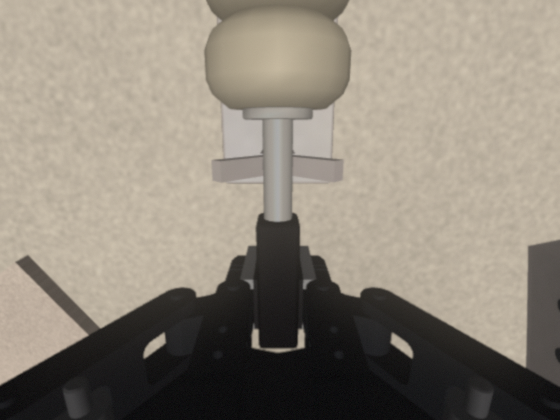

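Request:
send_rows([
  [0,0.001,0,0,0,0],
  [0,0.0006,0,0,0,0],
  [0,0,0,0,0,0],
  [0,0,0,0,0,0],
])

```text
clock: 24.8
eef_pos: [507.8, -346.7, 61.6]
tcp_rot: [-1.57, -0.0, -1.882]
contact_force: [-0.7, 0.3, 2.9]
opening: 0.187
```

Request:
send_rows([
  [0,0.0005,0,0,0,0],
  [0,0,0,0,0,0],
  [0,0,0,0,0,0],
])

```text
clock: 25.1
eef_pos: [507.8, -346.8, 61.3]
tcp_rot: [-1.57, -0.0, -1.882]
contact_force: [-1.9, 0.6, 6.6]
opening: 0.188
```

```bash
python3 -c "
from h import *
s=r.sense();print(s['contact_force'],s['wrist_torque'],s['eef_pos'])"
```

```text
[-1.93999115  0.63627255  6.64745273] [0.31062589 0.27706589 0.12896855] [ 507.83167379 -346.79489139   61.30767137]
```

Request:
send_rows([
  [0,0,0,0,0,0],
  [0,0,0,0,0,0],
  [0,0,0,0,0,0],
], gripper=0, squeeze=20)

```text
clock: 25.4
eef_pos: [507.8, -346.8, 61.3]
tcp_rot: [-1.57, -0.0, -1.882]
contact_force: [-2.4, 0.9, 6.0]
opening: 0.185
```

Request:
send_rows([
  [0,0,0,0,0,0],
  [0,0,0,0,0,0],
  [0,0,0,0,0,0],
  [0,0,0,0,0,0],
  [0,0,0,0,0,0],
  [0,0,0,0,0,0],
], gripper=0.6)

```text
clock: 26.0
eef_pos: [507.6, -346.7, 60.7]
tcp_rot: [-1.571, 0.0, -1.882]
contact_force: [-0.2, -0.0, 1.0]
opening: 0.601
```

```bash
python3 -c "
from h import *
save('wrist','w20')
s=r.sense();print(s['contact_force'],s['wrist_torque'],s['eef_pos'])"
```

```text
[ 0.48861416 -0.8222409   0.01459218] [ 0.00198866 -0.04783073 -0.0143116 ] [ 507.65676088 -346.66475251   60.7497444 ]
```

View pics/w20.png

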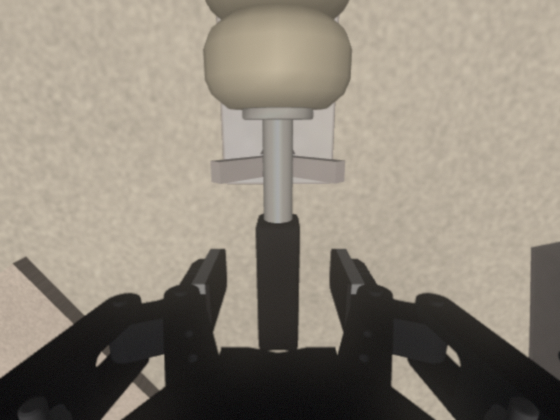

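Released and clear of the handle (px 256–299, fingers at 226/331). Retreat straight up.

Request:
send_rows([
  [0,-0.008,0,0,0,0],
  [0,-0.02,0,0,0,0],
  [0,-0.025,0,0,0,0],
  [0,-0.03,0,0,0,0],
  [0,-0.03,0,0,0,0],
  [0,-0.03,0,0,0,0],
  [0,0,0,0,0,0],
  [0,0,0,0,0,0],
])

```text
clock: 26.85
eef_pos: [507.9, -346.9, 204.8]
tcp_rot: [-1.569, -0.001, -1.882]
contact_force: [-0.0, -0.1, -0.6]
opening: 0.596
```

Request:
send_rows([
  [0.03,0,0,0,0,0],
  [0.04,0,0,0,0,0],
  [0.03,0,0,0,0,0],
  [0,0,0,0,0,0],
  [0,0,0,0,0,0],
])

```text
clock: 27.35
eef_pos: [476.1, -441.6, 202.2]
tcp_rot: [-1.573, 0.001, -1.884]
contact_force: [-0.0, 0.7, 0.3]
opening: 0.599
```

```bash
python3 look.py 21 s; python3 -c "
from h import *
a=load('s21')['frame'][:,:,::-1];cv2.imwrite('pics/s21y.png',cv2.convertScaleAbs(cv2.resize(a[190:320,290:450],None,fx=4.5,fy=4.5,interpolation=2),alpha=1.7))
a=load('t21')['frame'][:,:,::-1];cv2.imwrite('pics/t21y.png',cv2.convertScaleAbs(cv2.resize(a[180:280,310:470],None,fx=4.5,fy=4.5,interpolation=2),alpha=1.7))
C=cloud(load('t21'))
# axial heights along rod
for y in range(205,260,4):
    pass
u=np.array([.306,.952]);o=np.array([529.6,-277.4])
P=C[180:280,310:470].reshape(-1,3); al=(P[:,:2]-o)@u; la=(P[:,:2]-o)@np.array([-.952,.306])
for k in range(-100,130,8):
    m=(abs(al-k)<4)&(P[:,2]>30)&(P[:,2]<150)
    if m.sum(): print(k,m.sum(),np.percentile(P[m,2],95).round(1),np.median(la[m]).round(1))
"
```

```text
27.35 [ 476.09 -441.62  202.25] [-9.0130e+01  8.0000e-02 -1.0793e+02] [-0.   0.7  0.3] [ 0.03 -0.02  0.02] 0.5992141323580957
-100 30 91.9 1.1
-92 31 91.9 1.2
-84 35 91.6 2.2
-76 35 91.6 1.3
-68 41 91.7 1.2
-60 36 91.5 2.6
-52 36 90.4 0.9
-44 38 90.7 1.5
-36 23 87.1 1.5
-28 32 91.7 0.6
-20 122 92.4 4.2
-12 24 87.7 1.2
-4 19 94.7 1.5
4 44 103.5 4.4
12 97 105.8 3.8
20 106 106.5 3.1
28 111 103.6 3.5
36 63 104.3 3.6
44 97 106.3 2.7
52 103 105.3 4.8
60 93 102.9 3.4
68 78 105.1 3.0
76 102 106.1 4.1
84 108 105.2 4.1
92 88 99.8 2.4
100 26 88.3 1.5
108 107 92.1 3.1
116 20 86.5 1.3
124 12 86.3 2.0
```

View pics/s21y.png

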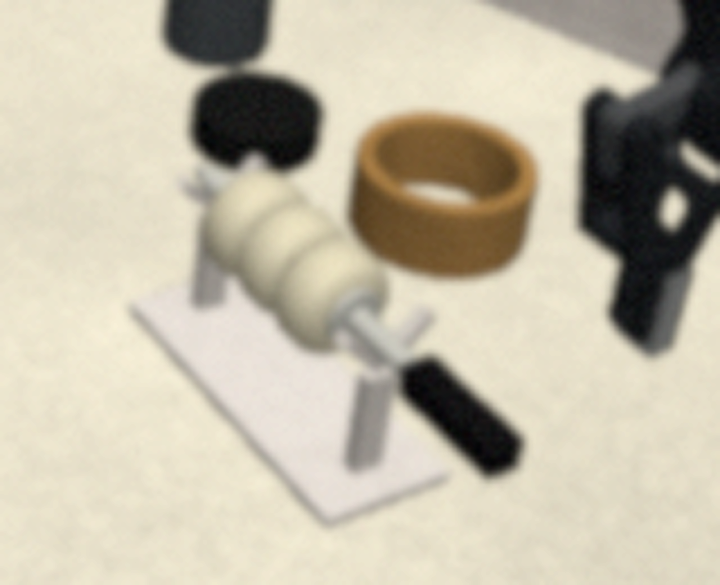

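View pics/t21y.png

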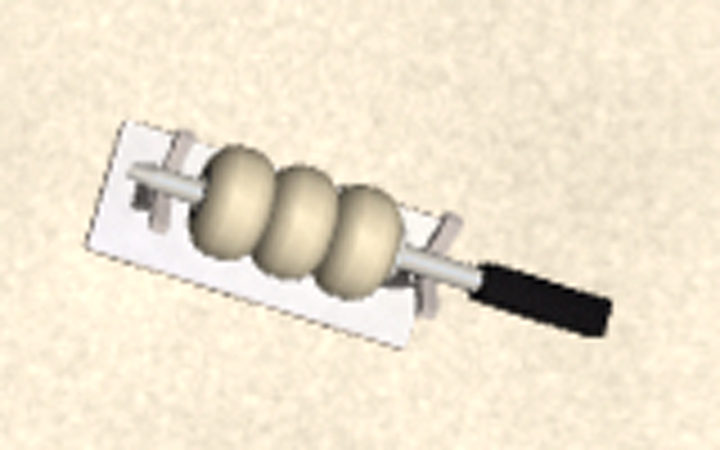

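View pics/t21.png

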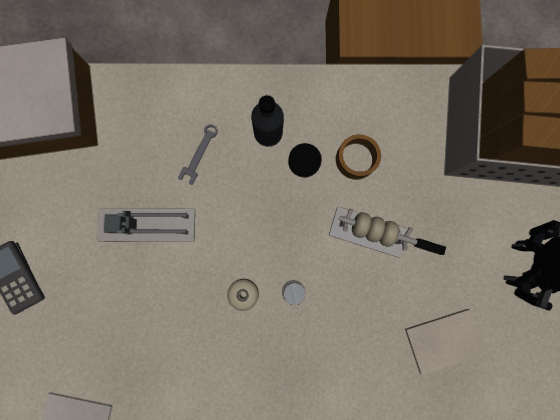

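```bash
python3 -c "
from h import *
print(r.sign_off())"
```

```text
the job is handed in; nothing more can be done
None
```

I handed the job in at about 27.5 s. All three wheels are on the rod, packed against the collar. The loaded rod lies back in both notches of the stand, facing as before, and I've let go of it.

- **Threading:** I lifted the rod off by its handle and fed it through the wheels with almost no side force. I pressed on in 1 mm steps until the spring stop pushed back, about 5 N and then 9.6 N. Before lifting straight up I eased back to about 1.5 N.
- **Placing:** I lowered the rod at the pose where I had picked it up. The contact force there was about 6.6 N, close to the 6.0 N read at the first grasp. The gripper opened without dragging the rod and moved clear.
- **Last checks:** The camera views show the wheels packed with no gaps and the rack empty. In the top view the other items are where they started. The depth readings put the rod close to level: shaft top 86.5 mm near the tip, 87–88 mm at the neck.
- **Disagreements:** The first estimates of where the wheels and rod lay sideways differed by 1–2 mm between methods. I settled that with circle fits to the depth readings before threading. No check failed.

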